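# Pack the stacked microscope accessories into the foam-lined case

### The job

The microscope's accessories are stacked up beside its open transport case. Working from the top of the stack down, put each one the same way up, flat on the bottom of the foam cut-out that matches its outline: the lens can, then the filter box, then the flat micrometer case, then the slide box, which goes lengthwise to one end of the big cut-out. Last, fill the gap left in that cut-out with the loose foam brick, lying flat beside the slide box, and leave the little stain bottle standing where it is.

Things in the scene. Friction and masses are not known exactly. Their poses are not given: they have to be found in the camera images.
- can_centre (a point): Lens can, a bare aluminium cylinder with a knurled screw cap, 38 mm across, 48 mm tall, standing on top of the stack (on the filter box). Point: its centre, 24 mm above its underside; z up along its axis. 0.12 kg.
- filterbox_centre (a point): Filter box, a white square plastic box with a round glass window in its top, 50 x 50 x 20 mm tall, second from the top (on the micrometer case, which is narrower than it). Point: its centre, 10 mm above its underside; x and y parallel to its sides, z up. 0.05 kg.
- microcase_centre (a point): Stage-micrometer case, a long flat dark plastic case, 36 (x) x 80 (y) x 18 mm tall, third from the top (on the slide box). Point: its centre, 9 mm above its underside; z up. 0.05 kg.
- slidebox_centre (a point): Slide box, an ivory plastic box, 60 (x) x 94 (y) x 36 mm tall, at the bottom of the stack, on the bench. Point: its centre, 18 mm above its underside; z up. 0.15 kg.
- brick_centre (a point): Foam brick, a plain grey rigid foam block, 60 (x) x 28 (y) x 36 mm tall, lying alone on the bench 10 to 15 cm from the stack. Point: its centre, 18 mm above its underside; z up. 0.015 kg.
- insert_can: Fixed grey foam insert in the case, 92 (x) x 152 (y) x 30 mm, top face 36 mm above the bench. Origin: centre of its underside, z up. Its cut-out, in the middle, is the only round one: 54 mm across, 14 mm deep (bottom 16 mm above the origin). The four inserts fill the case in a 2 x 2 grid, any one in any corner; the case rim beside them is 37 mm high, the lid lies open flat behind it, under 30 mm high.
- insert_filter: Fixed grey foam insert in the case, 92 (x) x 152 (y) x 30 mm, top face 36 mm above the bench. Origin: centre of its underside, z up. Its cut-out, in the middle, is square: 66 x 66 mm, 7 mm deep (bottom 23 mm above the origin).
- insert_micro: Fixed grey foam insert in the case, 92 (x) x 152 (y) x 30 mm, top face 36 mm above the bench. Origin: centre of its underside, z up. Its cut-out, in the middle, is a narrow rectangle: 52 (x) x 96 (y) mm, 6 mm deep (bottom 24 mm above the origin).
- insert_slides: Fixed grey foam insert in the case, 92 (x) x 152 (y) x 30 mm, top face 36 mm above the bench. Origin: centre of its underside, z up. Its cut-out, in the middle, is the biggest: 76 (x) x 138 (y) mm, 18 mm deep (bottom 12 mm above the origin). Slide box at either y end, its length along y; brick in the gap at the other end, its 60 mm along x, held by its ends. Together they leave 16 mm spare in y.
- stainbottle: Amber glass dropper bottle with black cap and rubber bulb, 32 mm across, 76 mm tall, standing loose on the bench 10 to 15 cm from the stack; a bystander. Origin: centre of its underside; z up.
Mind the look-alikes: they are no part of the job. Of the things like the part that bears microcase_centre, leave any that is yellow; of the rest the larger one is meant. What is shaped like the part that bears can_centre but red is not meant.

How it is judged:
By the outcome, as a careful person would: the job done as asked, in the order asked, and still so for the second after the job is handed in, with the robot touching nothing.
It also fails if it takes over 122 s, if anything falls off the work surface, if the arm or the gripper's body presses on something with over 40 N, if the wrist force passes 120 N, or if a joint passes its speed limit or range.

### The arm

A 7-joint arm with a two-finger parallel gripper is mounted at the origin on the work surface. World frame = base frame: x ahead of the robot, y to its left, z up, the work surface at z = 0. Lengths are in m, angles in rad, forces in N, time in s.
With the tool pointing down it reaches from about 0.35 to 0.9 m from the base axis. Payload 8.1 kg.
Tool frame: the origin (TCP) lies on the centre line of the jaws, within the pads' length; the fingertips stand 22 mm ahead of it and the grasp point (between the pads) lies 3 mm ahead of it; x points along the fingers, z is the direction in which the jaws open and shut, and the axes are right-handed (so a half turn about x gives the same grasp; the last joint's range is limited). The gripper opens to 85 mm and grips with 20 to 120 N. Pads are 22 mm wide; open, the fingers measure 114 mm over their backs; the gripper's body (76 mm by 85 mm) begins 54 mm behind the grasp point. The pads swing forward as they close: fully open they stand 13 mm farther back than shut.
Start: joints at [-1.365, 0.434, 0.025, 1.573, -0.012, 1.134, -0.075], TCP at [0.19, 0.595, 0.253] pointing down, gripper open.
Joint ranges: [-2.62, 2.62], [-0.44, 2.09], [-1.27, 1.32], [0.08, 2.57], [-1.32, 4.46], [0.12, 2], [-2.74, 2.74]. Speed limits (rad/s): [2.22, 2.22, 3.01, 3.01, 3.14, 3.14, 3.14].

### API

Orientations are given as [roll, pitch, yaw] about the fixed x, y, z axes, in that order (R = Rz(yaw) Ry(pitch) Rx(roll)).
In Python, from plant import get_state, get_image, hand_in gives the robot as it stands.
- The arm moves only by the tool drive_tool, never from a script. Its argument "series" is a list of rows, each a list of 7 numbers: the turn, a rotation vector about the world's x, y, z in rad, then the shift along the world's x, y, z in mm, then the opening, from -1 (shut) to 1 (fully open). A call has 1 to 5 rows; each row shifts and turns the commanded pose from where the row before left it; what a row does not reach is not made up. A row lasts 1/12 s, in which the tool goes at most 41.7 mm and 7.16 degrees, less where a joint would pass 70% of its speed; a pose out of reach is approached as far as the arm can. A call with a gripper value outside its range is refused whole. The fingers move at their own pace and stop on an object; "squeeze" is the grip in N (left out, the last holds). Time passes only in rows, so rows that do not move let the fingers close. It gives the time, the measured TCP pose, the force and the opening at its end, in the units of the state.
- get_state(): the state, without advancing time (a new reading comes with each control period).
- get_image(name): name is "scene" or "top"; returns a dict with "img" (480x640x3 uint8, red, green, blue), "depth" (480x640 float32, m along the optical axis (not along the pixel's ray), 0 where there is no reading), "fx", "fy", "cx", "cy" (pixels), "xyz" and "orientation" of the camera in the world. Camera axes: x right, y down, z forward; pixel columns grow to the right and rows downward; lengths in m; the calibration is good to about 2 mm. A picture is of the moment at which its call begins.
- hand_in(): hands the job in, once; it reports no verdict.
The state is a dict: "time": time; "joints": joint angles; "dq": joint speeds; "tau": joint torques, N m; "tcp_pos": TCP position; "tcp_rot": TCP orientation; "ft_force": force on the tool from outside, world axes, zero at the start; "moment": the same for the moment, N m; "finger_gap": finger opening in m.
Only numpy, scipy, OpenCV 4.12 (cv2) and the standard library are available. Lean on these libraries where they do the work, as an engineer would, in place of code of your own. Each camera call takes 0.05 s, during which the arm holds its last target.

## Working session

There is one attempt and no reset: what is moved stays moved. The work goes in short steps, Python scripts to look and compute and a tool call to move; the robot and the scene stay as the last step left them, time stands still between calls to the robot, and variables do not carry over. Pictures are saved under pics/ and viewed, and the job is handed in when it is done.

Besides the shell and the picture viewer there is one more tool, called after "Request:" in YAML: its name, and indented under it one key for each argument. drive_tool: Moves the arm, as the interface text tells. Its arguments: {"type":"object","properties":{"series":{"type":"array"},"squeeze":{"type":"number"}},"required":["series"]}

```bash
ls; mkdir -p pics
cat > h.py <<'E'
import numpy as np,cv2,json
from scipy.spatial.transform import Rotation as R
from plant import get_state,get_image,hand_in
def grab(n,f):
    d=get_image(n); cv2.imwrite(f'pics/{f}.png',d['img'][:,:,::-1]); np.savez(f'pics/{f}.npz',**{k:np.array(v) for k,v in d.items()}); return d
def pts(d):
    v,u=np.mgrid[0:480,0:640]; z=d['depth']
    P=np.stack([(u-d['cx'])/d['fx']*z,(v-d['cy'])/d['fy']*z,z],-1)
    return P@rot(d).T+np.array(d['xyz'])
def rot(d):
    return R.from_euler('xyz',d['orientation']).as_matrix()
def ray(d,u,v,h):
    r=rot(d)@np.array([(u-d['cx'])/d['fx'],(v-d['cy'])/d['fy'],1]); o=np.array(d['xyz'])
    return o+r*(h-o[2])/r[2]
def load(f): 
    z=np.load(f'pics/{f}.npz'); return {k:z[k] for k in z}
E
python3 - <<'E'
from h import *
for n in('scene','top'):
    d=grab(n,n+'0'); print(n,d['xyz'],d['orientation'],d['fx'],d['fy'],d['cx'],d['cy'])
print(get_state())
E
```

```text
pics
scene [ 0.977299   -0.39554432  0.85438703] [-2.510988   -0.01310924  0.8838338 ] 563.7615363465433 563.7615363465433 316.1624431953722 243.90207117708243
top [ 0.43375304 -0.01084665  1.10242823] [-3.03309015  0.00714201 -1.57817589] 560.422528602344 560.422528602344 316.3936718352535 252.04193591551893
{'time': 0.1, 'joints': array([-1.36453961,  0.43512673,  0.02497105,  1.57401526, -0.01155211,
        1.133971  , -0.07511222]), 'dq': array([-0.00065326, -0.00210344, -0.00012546, -0.00274386,  0.00202962,
       -0.00110522, -0.00079224]), 'tau': array([ 3.19753148e-03, -6.71749163e+01,  1.02836285e+00, -3.16900063e+01,
        1.58409815e-02,  7.28388302e-03,  1.18559166e-05]), 'tcp_pos': array([0.18991443, 0.59501066, 0.25261737]), 'tcp_rot': array([-3.0196485 ,  1.56941961, -1.75776801]), 'ft_force': array([0.23080922, 0.40736625, 0.28243872]), 'moment': array([-0.01072804, -0.02528135, -0.04929347]), 'finger_gap': 0.08555824958290244}
```

View pics/top0.png

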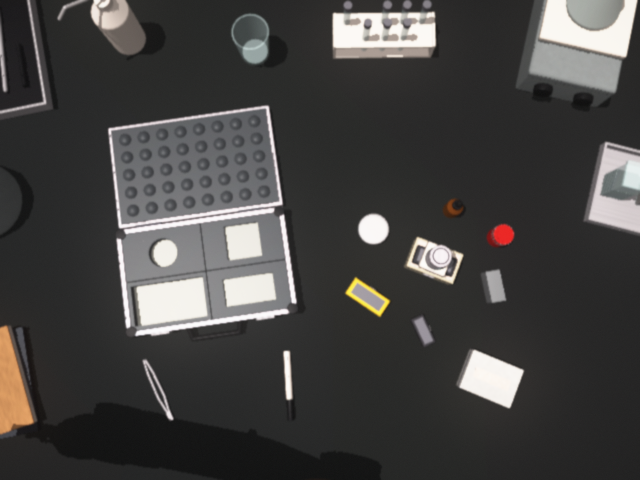

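View pics/scene0.png

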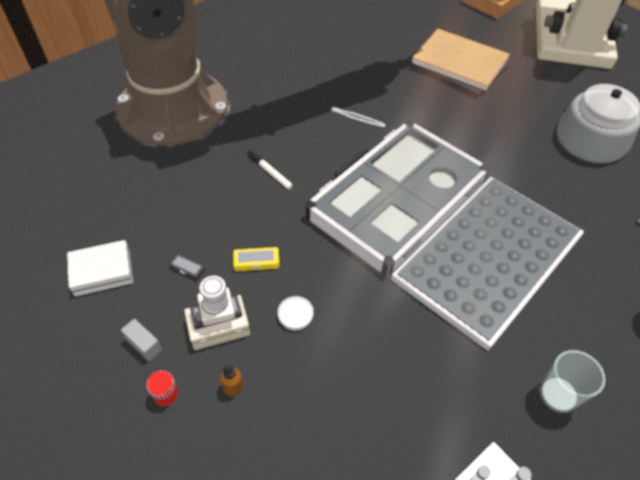

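Run:
```python
from h import *
t=load('top0');s=load('scene0')
a=cv2.resize(t['img'][190:420,330:540],None,fx=3.4,fy=2.6*3.4/2.6*0.76,interpolation=cv2.INTER_CUBIC) if 0 else cv2.resize(t['img'][190:350,330:540],None,fx=3.6,fy=3.6,interpolation=cv2.INTER_CUBIC)
cv2.imwrite('pics/tc.png',a[:,:,::-1])
b=cv2.resize(s['img'][230:410,110:330],None,fx=3.3,fy=3.3,interpolation=cv2.INTER_CUBIC)
cv2.imwrite('pics/sc.png',b[:,:,::-1])
c=cv2.resize(t['img'][200:345,110:310],None,fx=4,fy=4,interpolation=cv2.INTER_CUBIC)
cv2.imwrite('pics/cc.png',c[:,:,::-1])
P=pts(t)
for n,u,v in [('can',440,256),('filt',428,250),('sb',412,260),('brick',495,287),('bottle',455,206),('slid',170,300),('mic',250,290),('fil',243,240),('canc',164,252),('foam',210,250),('bench',330,330),('red',503,235),('smallgrey',423,330)]: print(n,P[v,u].round(4),t['depth'][v,u])
```

```text
can [ 0.5318 -0.2215  0.1226] 0.9833175
filt [ 0.5477 -0.2098  0.0761] 1.031372
sb [ 0.532  -0.1844  0.0488] 1.0569403
brick [ 0.4805 -0.3425  0.0358] 1.0632806
bottle [ 0.6324 -0.2659  0.0607] 1.0554835
slid [0.461  0.2792 0.0195] 1.0813019
mic [0.4786 0.1234 0.0307] 1.0711119
fil [0.5753 0.1376 0.0291] 1.0832353
canc [0.5537 0.2914 0.0244] 1.0865242
foam [0.5554 0.1995 0.0378] 1.0728314
bench [ 4.009e-01 -2.920e-02  3.000e-04] 1.0919832
red [ 0.5783 -0.358   0.0478] 1.0618615
smallgrey [ 0.4    -0.2077  0.014 ] 1.0770595
```

View pics/tc.png

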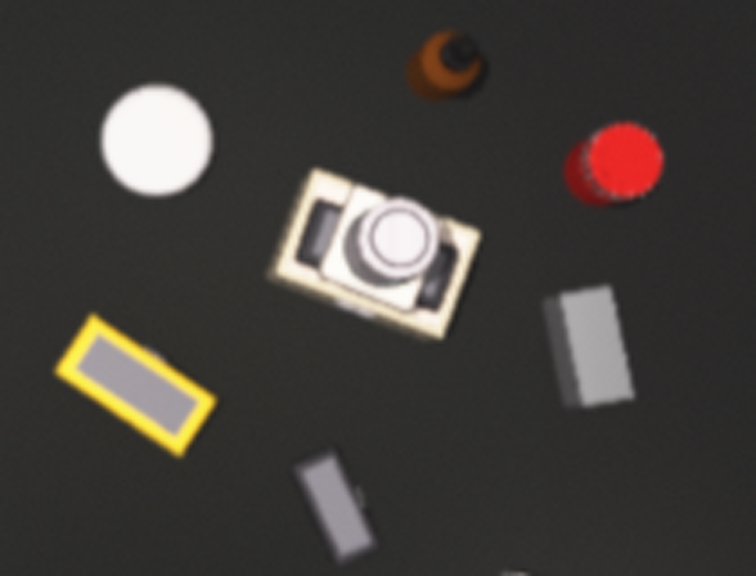

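View pics/sc.png

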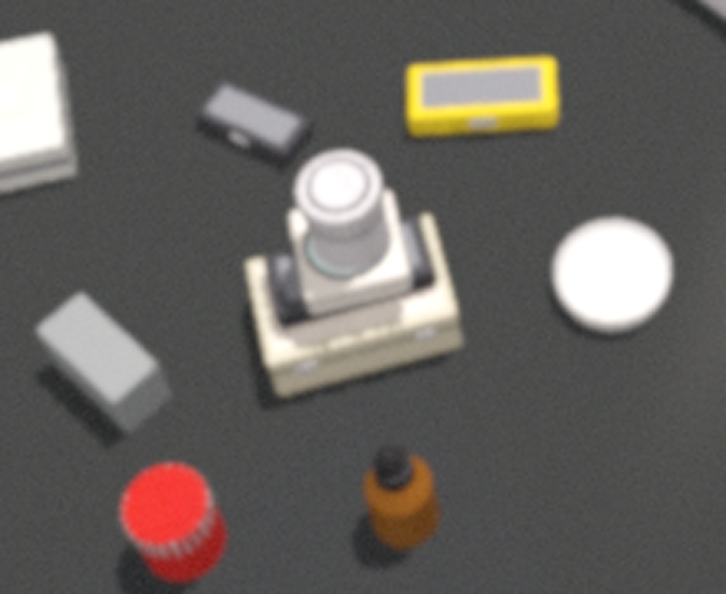

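View pics/cc.png

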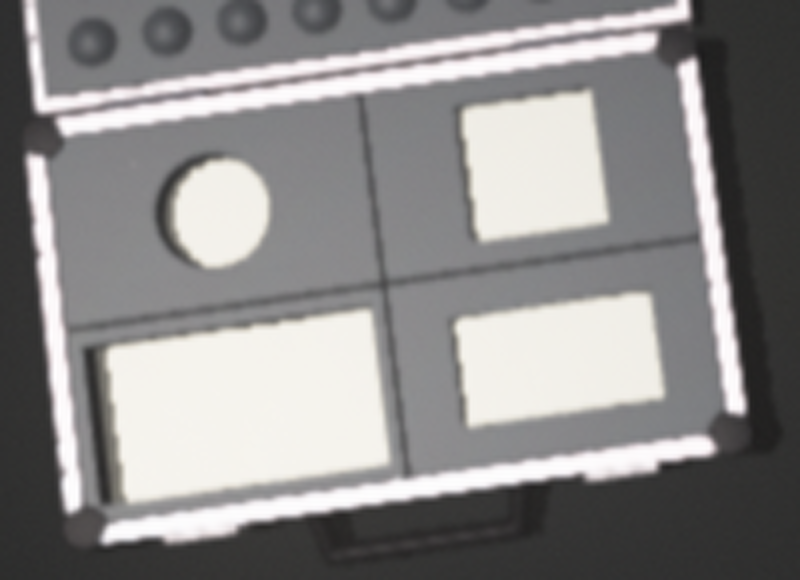

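```bash
cat >> h.py <<'E'
def band(P,lo,hi,box):
    m=(P[...,2]>lo)&(P[...,2]<hi)&(P[...,0]>box[0])&(P[...,0]<box[1])&(P[...,1]>box[2])&(P[...,1]<box[3])
    return m.astype(np.uint8)
def big(m):
    n,l,s,c=cv2.connectedComponentsWithStats(m.astype(np.uint8))
    return (l==1+np.argmax(s[1:,4])).astype(np.uint8)
def mrect(d,m,h):
    # outline projected on plane h
    c=max(cv2.findContours(m,cv2.RETR_EXTERNAL,cv2.CHAIN_APPROX_NONE)[0],key=cv2.contourArea)[:,0]
    W=np.array([ray(d,u,v,h)[:2] for u,v in c])
    r=cv2.minAreaRect((W*1000).astype(np.float32)); return W*1000,r
E
python3 - <<'E'
from h import *
SB=(.46,.60,-.30,-.14)
for n in('top0','scene0'):
    d=load(n);P=pts(d)
    print(n)
    for nm,lo,hi,h,b in [('can',.112,.130,.122,SB),('filt',.066,.082,.074,SB),('micro',.046,.061,.054,SB),('slide',.026,.044,.036,SB),('brick',.03,.042,.036,(.4,.55,-.40,-.29)),('red',.04,.056,.048,(.53,.62,-.41,-.31)),('bottle',.05,.08,.07,(.59,.67,-.31,-.23)),('smallgrey',.008,.02,.014,(.35,.46,-.26,-.17)),('yellow',.008,.025,.018,(.4,.52,-.15,-.05))]:
        m=band(P,lo,hi,b)
        if m.sum()<5: print(nm,'none');continue
        m=big(m); W,r=mrect(d,m,h); print(nm,np.round(r[0],1),np.round(r[1],1),round(r[2],1),'zmed',round(np.median(P[m>0][:,2])*1000,1), m.sum(), 'bench',)
    # case
    im=d['img'].astype(int); hsv=cv2.cvtColor(d['img'],cv2.COLOR_RGB2HSV)
    mc=band(P,.012,.034,(.40,.66,.04,.38))&(hsv[...,2]>190).astype(np.uint8)
    k,l,s,c=cv2.connectedComponentsWithStats(mc)
    for i in range(1,k):
        if s[i,4]>150:
            m=(l==i).astype(np.uint8);W,r=mrect(d,m,.036);print('hole',c[i].round(1),s[i,4],np.round(r[0],1),np.round(r[1],1),round(r[2],1),'z',np.median(P[m>0][:,2]).round(4))
    print('bench z',np.median(P[...,2][np.abs(P[...,2])<.01]))
E
```

```text
top0
can [ 531.  -221.6] [38.8 37.1] 89.5 zmed 122.4 392 bench
filt [ 530.5 -223.2] [50.5 51.9] 66.9 zmed 73.7 305 bench
micro [ 541.6 -195. ] [15.3 36.4] 68.8 zmed 54.1 150 bench
slide [ 531.2 -228.2] [95.  62.7] 68.3 zmed 36.0 504 bench
brick [ 482.1 -342.2] [59.5 29.8] 9.0 zmed 36.0 483 bench
red [ 578.3 -357. ] [37.9 39.6] 26.0 zmed 48.4 345 bench
bottle [ 632.5 -267.5] [18.4 18.9] 44.2 zmed 64.2 91 bench
smallgrey [ 398.9 -207.3] [59.2 27.7] 25.3 zmed 13.7 439 bench
yellow [ 464.3 -101.7] [79.8 37.3] 55.3 zmed 18.4 789 bench
hole [202.5 213.9] 544 [625.6 217.5] [ 12.7 313.4] 9.0 z 0.0189
hole [243.2 241.2] 1047 [572.5 136.2] [64.5 62.2] 7.9 z 0.0299
hole [164.9 252.8] 488 [550.6 286.3] [50.3 42.3] 1.1 z 0.0229
hole [249.3 289.3] 1240 [479.8 123.7] [51.4 93. ] 8.1 z 0.0307
hole [171.6 301.1] 2622 [458.6 271.6] [ 75.1 127.1] 7.9 z 0.0191
bench z 0.000430841415087313
scene0
can [ 535.1 -223.6] [41.2 41.1] 21.7 zmed 123.0 502 bench
filt [ 535.1 -225.4] [50.1 54.7] 66.6 zmed 74.6 498 bench
micro [ 525.6 -249.5] [33.9 41.2] 72.4 zmed 54.8 235 bench
slide [ 536.6 -230.8] [93.9 66.4] 68.0 zmed 36.8 963 bench
brick [ 485.5 -343.2] [64.2 28.7] 9.6 zmed 36.7 634 bench
red [ 581.7 -359. ] [38.8 40.3] 66.1 zmed 49.2 541 bench
bottle [ 640.5 -271.9] [17.8 23.3] 73.0 zmed 63.9 156 bench
smallgrey [ 402.  -208.9] [61.1 29.4] 23.7 zmed 14.1 455 bench
yellow [ 468.7 -103.9] [79.6 43.8] 55.5 zmed 18.8 853 bench
hole [403.1 157.8] 1292 [464.6 268.1] [ 65.2 114.7] 7.8 z 0.0197
hole [441.4 179.5] 251 [555.2 283.5] [44.7 34.6] 51.3 z 0.0239
hole [355.5 196.3] 835 [481.5 123.2] [48.  89.2] 7.9 z 0.0317
hole [439.5 229.1] 414 [635.1 208. ] [ 11.4 315.8] 9.3 z 0.0194
hole [394.2 222.7] 807 [574.7 135.4] [62.2 59. ] 8.2 z 0.0307
bench z 0.0010690709939771836
```

```bash
cat >> h.py <<'E'
def jaw():
    s=get_state(); M=R.from_euler('xyz',s['tcp_rot']).as_matrix(); z=M[:,2]; x=M[:,0]
    a=np.degrees(np.arctan2(z[1],z[0])); return s,a,x
def rep():
    s,a,x=jaw(); print('t',round(s['time'],2),'tcp',(s['tcp_pos']*1000).round(1),'jaw',round(a,1),'xax',x.round(3),'F',s['ft_force'].round(1),'gap',round(s['finger_gap']*1000,1),'q7',s['joints'].round(2))
E
python3 - <<'E'
from h import *
rep()
d=load('top0');P=pts(d);hsv=cv2.cvtColor(d['img'],cv2.COLOR_RGB2HSV)
mc=band(P,.012,.034,(.40,.61,.04,.38))&(hsv[...,2]>190).astype(np.uint8)
k,l,s,c=cv2.connectedComponentsWithStats(mc)
yaw=np.radians(7.95);Q=np.array([[np.cos(yaw),np.sin(yaw)],[-np.sin(yaw),np.cos(yaw)]])
for i in range(1,k):
    if s[i,4]<300: continue
    m=(l==i).astype(np.uint8); u=c[i]
    z0={0:.036}
    b=np.median(P[m>0][:,2])
    b=[.018,.022,.029,.030][np.argmin(abs(np.array([.018,.022,.029,.030])-b+.001))]
    W1,_=mrect(d,m,.036);W2,_=mrect(d,m,b)
    A=W1@Q.T;B=W2@Q.T
    # edge pixel half-width ~0.95mm
    lo=np.percentile(A,3,axis=0)-.9;hi=np.percentile(B,97,axis=0)+.9
    print(b,'size',(hi-lo).round(1),'ctr case frame',((hi+lo)/2).round(1),'world',(Q.T@((hi+lo)/2)).round(1))
E
```

```text
t 0.1 tcp [189.9 595.  252.6] jaw 72.3 xax [-0.    -0.001 -1.   ] F [0.2 0.4 0.3] gap 85.6 q7 [-1.36  0.44  0.02  1.57 -0.01  1.13 -0.08]
0.029 size [66.8 64.6] ctr case frame [586.3  56.2] world [572.9 136.7]
0.022 size [53.4 48.7] ctr case frame [586.3 209.2] world [551.8 288.3]
0.03 size [53.3 95.2] ctr case frame [492.6  56.6] world [480.1 124.2]
0.018 size [ 78.2 133.2] ctr case frame [492.6 208.5] world [459.  274.6]
```

Request:
drive_tool:
  series:
    - [0,0,-0.075,15.5,-37,0,1]
    - [0,0,-0.075,15.5,-37,0,1]
    - [0,0,-0.075,15.5,-37,0,1]
    - [0,0,-0.075,15.5,-37,0,1]
    - [0,0,-0.075,15.5,-37,0,1]
  squeeze: 40

```text
time: 0.52
tcp_pos: [0.2677, 0.4084, 0.253]
tcp_rot: [-3.097, 1.57, -2.214]
ft_force: [0.9, 0.3, 0.4]
finger_gap: 0.0856
```

Request:
drive_tool:
  series:
    - [0,0,-0.075,15.5,-37,0,1]
    - [0,0,-0.075,15.5,-37,0,1]
    - [0,0,-0.075,15.5,-37,0,1]
    - [0,0,-0.075,15.5,-37,0,1]
    - [0,0,-0.075,15.5,-37,0,1]

```text
time: 0.93
tcp_pos: [0.3451, 0.2234, 0.2532]
tcp_rot: [1.894, 1.571, 2.402]
ft_force: [1.1, -0.3, 0.6]
finger_gap: 0.0854
```

Request:
drive_tool:
  series:
    - [0,0,-0.075,15.5,-37,0,1]
    - [0,0,-0.075,15.5,-37,0,1]
    - [0,0,-0.075,15.5,-37,0,1]
    - [0,0,-0.075,15.5,-37,0,1]
    - [0,0,-0.075,15.5,-37,0,1]

```text
time: 1.35
tcp_pos: [0.4225, 0.0385, 0.2534]
tcp_rot: [0.891, 1.57, 1.024]
ft_force: [1.1, 1.1, -0.5]
finger_gap: 0.0853
```

Request:
drive_tool:
  series:
    - [0,0,-0.075,15.5,-37,0,1]
    - [0,0,-0.075,15.5,-37,0,1]
    - [0,0,-0.075,15.5,-37,0,1]
    - [0,0,-0.075,15.5,-37,0,1]
    - [0,0,-0.075,15.5,-37,0,1]

```text
time: 1.77
tcp_pos: [0.5002, -0.1463, 0.2532]
tcp_rot: [1.539, 1.571, 1.298]
ft_force: [1.1, 0.3, 0.8]
finger_gap: 0.0851
```

```bash
python3 -c "
from h import *
rep()"
```

```text
t 1.77 tcp [ 500.2 -146.3  253.2] jaw -13.8 xax [ 0.  0. -1.] F [1.1 0.3 0.8] gap 85.1 q7 [-0.38  0.31  0.73  1.87 -0.23  1.06  0.2 ]
```

Request:
drive_tool:
  series:
    - [0,0,-0.071,16,-38,-20,1]
    - [0,0,-0.07,16,-39,-10,1]
    - [0,0,0,0,0,-30,1]
    - [0,0,0,0,0,-30,1]
    - [0,0,0,0,0,0,1]

```text
time: 2.18
tcp_pos: [0.5269, -0.2157, 0.1603]
tcp_rot: [-2.996, 1.562, 2.907]
ft_force: [-0.1, 1.1, 0.3]
finger_gap: 0.0857
```

```bash
python3 -c "
from h import *
rep()
d=grab('scene','s1');t=grab('top','t1')
a=cv2.resize(d['img'][150:360,110:330],None,fx=2.7,fy=2.7);b=cv2.resize(t['img'][190:350,360:540],None,fx=3.3,fy=3.3)
cv2.imwrite('pics/s1c.png',a[:,:,::-1]);cv2.imwrite('pics/t1c.png',b[:,:,::-1])"
```

```text
t 2.18 tcp [ 526.9 -215.7  160.3] jaw -21.8 xax [-0.008  0.002 -1.   ] F [-0.1  1.1  0.3] gap 85.7 q7 [-0.19  0.51  0.7   1.86 -0.4   0.93  0.31]
```

View pics/s1c.png

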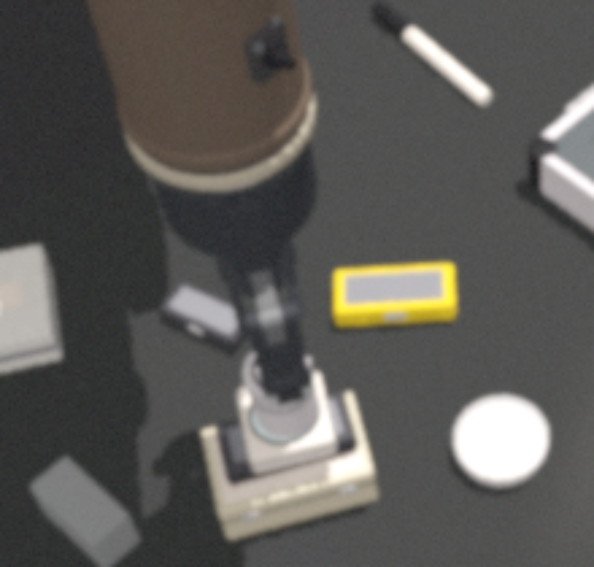

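View pics/t1c.png

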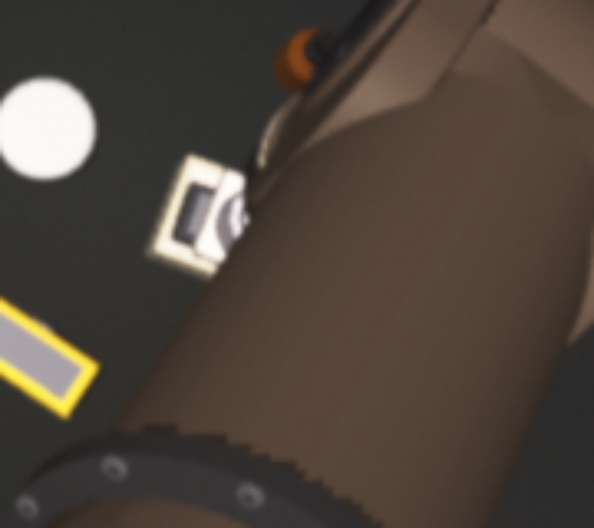

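Request:
drive_tool:
  series:
    - [0,0,0,0,0,0,1]

```text
time: 2.37
tcp_pos: [0.5305, -0.2166, 0.167]
tcp_rot: [0.126, 1.569, -0.252]
ft_force: [0.6, -0.2, 1.2]
finger_gap: 0.0856
```

```bash
python3 -c "
from h import *
rep()"
```

```text
t 2.37 tcp [ 530.5 -216.6  167. ] jaw -21.7 xax [ 0.001 -0.    -1.   ] F [ 0.6 -0.2  1.2] gap 85.6 q7 [-0.19  0.5   0.7   1.85 -0.4   0.93  0.31]
```

Request:
drive_tool:
  series:
    - [0,0,0,1.5,-5.5,0,1]
    - [0,0,0,0,0,-25,1]
    - [0,0,0,0,0,-20,1]
    - [0,0,0,0,0,-6,1]
    - [0,0,0,0,0,0,0.4]

```text
time: 2.78
tcp_pos: [0.5312, -0.2218, 0.1144]
tcp_rot: [3.022, 1.57, 2.643]
ft_force: [-0.3, 0.4, -0.3]
finger_gap: 0.0756
```

```bash
python3 -c "
from h import *
rep()"
```

```text
t 2.78 tcp [ 531.2 -221.8  114.4] jaw -21.7 xax [-0.001  0.    -1.   ] F [-0.3  0.4 -0.3] gap 75.6 q7 [-0.14  0.58  0.65  1.89 -0.46  0.84  0.37]
```

Request:
drive_tool:
  series:
    - [0,0,0,0,0,0,-0.2]
    - [0,0,0,0,0,0,-0.2]
    - [0,0,0,0,0,0,-0.4]
    - [0,0,0,0,0,0,-0.4]
    - [0,0,0,0,0,0,-0.4]
  squeeze: 30

```text
time: 3.2
tcp_pos: [0.5323, -0.2226, 0.1159]
tcp_rot: [0.13, 1.568, -0.249]
ft_force: [-1.1, 0.8, 8.2]
finger_gap: 0.0373
```

Request:
drive_tool:
  series:
    - [0,0,0,0,0,15,-0.4]
    - [0,0,0,0,0,25,-0.4]
    - [0,0,0,0,25,30,-0.4]
    - [0,0,0,1,36,15,-0.4]
    - [0,0,0,2,40,0,-0.4]

```text
time: 3.62
tcp_pos: [0.5358, -0.1229, 0.2035]
tcp_rot: [0.169, 1.564, -0.215]
ft_force: [2.7, 0.5, -1.6]
finger_gap: 0.0373
```

Request:
drive_tool:
  series:
    - [0,0,0,2,40,0,-0.4]
    - [0,0,0,2,40,0,-0.4]
    - [0,0,0,2,40,0,-0.4]
    - [0,0,0,2,40,0,-0.4]
    - [0,0,0,2,40,0,-0.4]

```text
time: 4.03
tcp_pos: [0.5441, 0.0809, 0.2001]
tcp_rot: [1.072, 1.57, 0.693]
ft_force: [0.8, -0.8, -1.4]
finger_gap: 0.0372
```

```bash
python3 -c "
from h import *
rep()
d=grab('top','t2');s=grab('scene','s2')
P=pts(d);b=P[...,2]
SB=(.46,.60,-.30,-.14)
for nm,lo,hi,h in [('filt',.066,.082,.074),('micro',.046,.061,.054),('slide',.026,.044,.036)]:
    m=big(band(P,lo,hi,SB)); W,r=mrect(d,m,h); print(nm,np.round(r[0],1),np.round(r[1],1),round(r[2],1),m.sum())
a=cv2.resize(s['img'][50:400,110:560],None,fx=1.7,fy=1.7)
cv2.imwrite('pics/s2c.png',a[:,:,::-1])"
```

```text
t 4.03 tcp [544.1  80.9 200.1] jaw -21.7 xax [ 0.001  0.001 -1.   ] F [ 0.8 -0.8 -1.4] gap 37.2 q7 [-0.77  0.43  0.73  1.87 -0.34  0.97 -0.27]
filt [ 530.5 -223.2] [50.6 51.6] 66.8 751
micro [ 541.5 -195.2] [15.4 36.1] 70.2 153
slide [ 531.1 -228.3] [95.  63.1] 68.0 505
```

View pics/s2c.png

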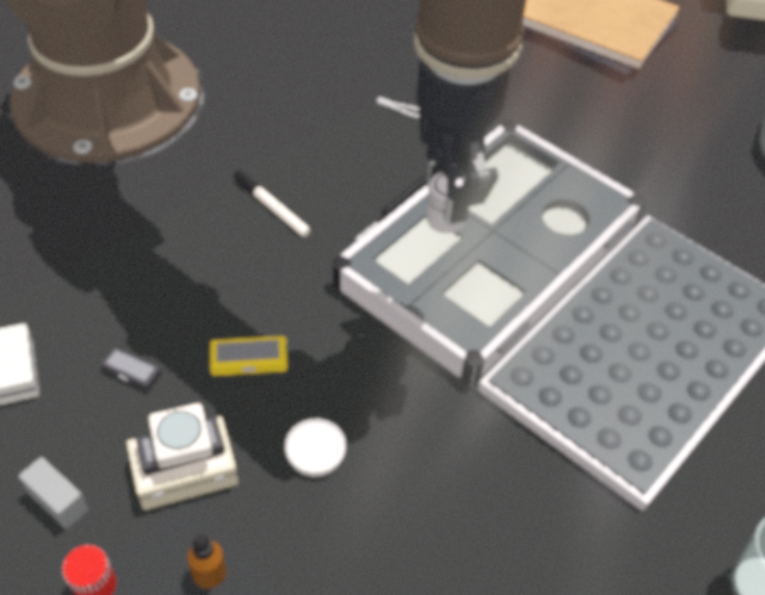

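View pics/t2.png

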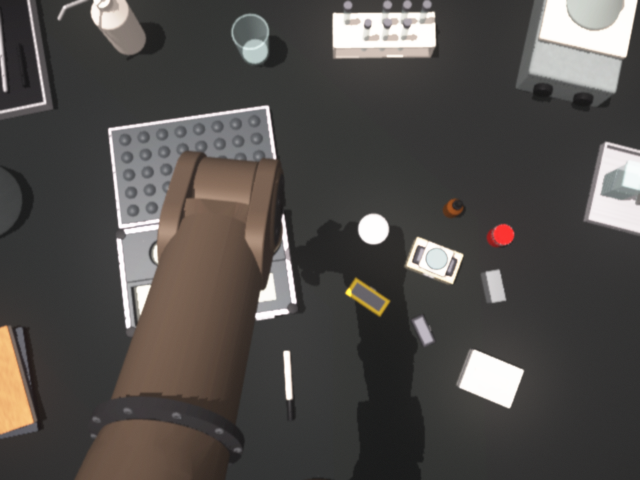

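Request:
drive_tool:
  series:
    - [0,0,0,1,40,0,-0.4]
    - [0,0,0,1,40,0,-0.4]
    - [0,0,0,1,40,0,-0.4]
    - [0,0,0,2,38,-5,-0.4]
    - [0,0,0,1,30,-20,-0.4]

```text
time: 4.55
tcp_pos: [0.5518, 0.2711, 0.1771]
tcp_rot: [1.098, 1.565, 0.721]
ft_force: [0.5, 0.9, -1.3]
finger_gap: 0.0369
```

Request:
drive_tool:
  series:
    - [0,0,0,1,19,-30,-0.4]
    - [0,0,0,0,0,0,-0.4]

```text
time: 4.72
tcp_pos: [0.5477, 0.2915, 0.1393]
tcp_rot: [-2.611, 1.565, -2.982]
ft_force: [-1.4, -0.0, -1.9]
finger_gap: 0.0371
```

```bash
python3 -c "
from h import *
rep()"
```

```text
t 4.72 tcp [547.7 291.5 139.3] jaw -21.3 xax [-0.006 -0.001 -1.   ] F [-1.4 -0.  -1.9] gap 37.1 q7 [-1.    0.61  0.65  1.75 -0.44  0.94 -0.54]
```

Request:
drive_tool:
  series:
    - [0,0,0,0,0,-20,-0.4]
    - [0,0,0,0,0,-15,-0.4]
    - [0,0,0,0,0,0,-0.4]

```text
time: 4.97
tcp_pos: [0.5499, 0.2847, 0.1072]
tcp_rot: [-2.146, 1.566, -2.525]
ft_force: [-0.6, 0.2, -1.9]
finger_gap: 0.037
```

```bash
python3 -c "
from h import *
rep()
s=grab('scene','s3')
a=cv2.resize(s['img'][80:280,300:520],None,fx=3.3,fy=3)
cv2.imwrite('pics/s3c.png',a[:,:,::-1])"
```

```text
t 4.97 tcp [549.9 284.7 107.2] jaw -21.7 xax [-0.004 -0.002 -1.   ] F [-0.6  0.2 -1.9] gap 37.0 q7 [-0.97  0.64  0.62  1.77 -0.47  0.88 -0.52]
```

View pics/s3c.png

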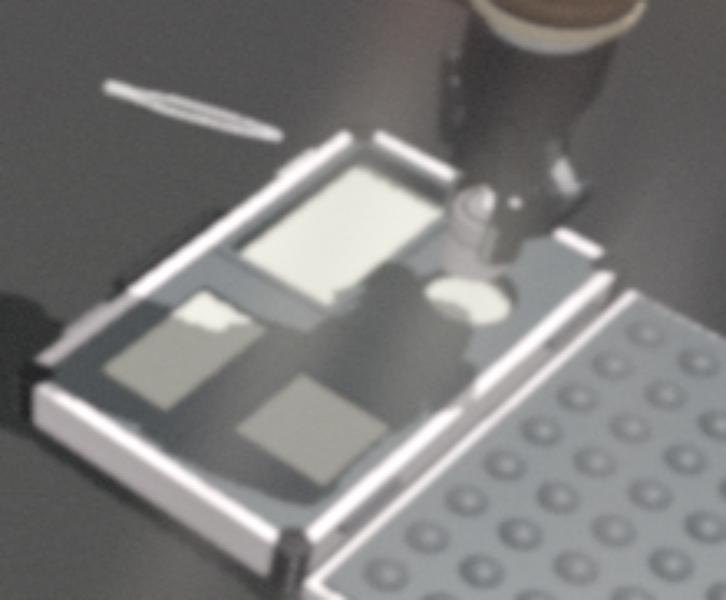

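Request:
drive_tool:
  series:
    - [0,0,0,1,2.5,-14,-0.4]
    - [0,0,0,0,0,-14,-0.4]
    - [0,0,0,0,0,-8,-0.4]
    - [0,0,0,0,0,0,-0.4]
    - [0,0,0,0,0,0,-0.4]

```text
time: 5.43
tcp_pos: [0.5525, 0.2882, 0.0736]
tcp_rot: [-1.703, 1.571, -2.082]
ft_force: [-0.2, -0.1, -0.4]
finger_gap: 0.0369
```

```bash
python3 -c "
from h import *
rep()"
```

```text
t 5.43 tcp [552.5 288.2  73.6] jaw -21.7 xax [-0. -0. -1.] F [-0.2 -0.1 -0.4] gap 36.9 q7 [-0.95  0.69  0.59  1.79 -0.5   0.82 -0.49]
```

Request:
drive_tool:
  series:
    - [0,0,0,0,0,-4,-0.4]
    - [0,0,0,0,0,-3,-0.4]
    - [0,0,0,0,0,-1,-0.4]
    - [0,0,0,0,0,0,-0.4]
    - [0,0,0,0,0,0,-0.4]

```text
time: 5.85
tcp_pos: [0.5525, 0.2884, 0.0656]
tcp_rot: [0.96, 1.571, 0.581]
ft_force: [-0.9, 1.0, -1.6]
finger_gap: 0.0368
```

Request:
drive_tool:
  series:
    - [0,0,0,0,0,-1.5,-0.4]
    - [0,0,0,0,0,0,-0.4]
    - [0,0,0,0,0,0,-0.4]

```text
time: 6.1
tcp_pos: [0.5524, 0.2884, 0.0641]
tcp_rot: [0.458, 1.571, 0.079]
ft_force: [-0.3, -0.5, -1.9]
finger_gap: 0.037
```

Request:
drive_tool:
  series:
    - [0,0,0,0,0,-1.5,-0.4]
    - [0,0,0,0,0,-1,-0.4]
    - [0,0,0,0,0,0,-0.4]
    - [0,0,0,0,0,0,-0.4]

```text
time: 6.43
tcp_pos: [0.5526, 0.2884, 0.0638]
tcp_rot: [1.913, 1.569, 1.534]
ft_force: [-8.5, -3.0, 25.0]
finger_gap: 0.0371
```

Request:
drive_tool:
  series:
    - [0,0,0,0,0,1.5,-0.4]
    - [0,0,0,0,0,0,0.3]
    - [0,0,0,0,0,0,0.3]
    - [0,0,0,0,0,0,0.3]
    - [0,0,0,0,0,0,0.3]

```text
time: 6.85
tcp_pos: [0.5523, 0.2884, 0.0627]
tcp_rot: [-1.77, 1.57, -2.149]
ft_force: [-0.7, -0.2, -0.2]
finger_gap: 0.0554
```

Request:
drive_tool:
  series:
    - [0,0,0,0,0,15,0.3]
    - [0,0,0,0,0,35,0.3]
    - [0,0,0,0,-10,38,1]
    - [0,0,0,-1,-38,10,1]
    - [0,0,0,-2,-40,0,1]

```text
time: 7.27
tcp_pos: [0.5514, 0.2021, 0.164]
tcp_rot: [0.832, 1.565, 0.458]
ft_force: [1.6, -2.8, -0.2]
finger_gap: 0.0852
```

Request:
drive_tool:
  series:
    - [0,0,0,-2,-40,0,1]
    - [0,0,0,-2,-40,0,1]
    - [0,0,0,-2,-40,0,1]
    - [0,0,0,-2,-40,0,1]
    - [0,0,0,-2,-40,0,1]

```text
time: 7.68
tcp_pos: [0.539, -0.0014, 0.161]
tcp_rot: [0.506, 1.571, 0.127]
ft_force: [0.6, 0.0, 1.2]
finger_gap: 0.0856
```

```bash
python3 -c "
from h import *
rep()
d=grab('top','t3');P=pts(d)
m=big(band(P,.06,.08,(.4,.66,.2,.38))); W,r=mrect(d,m,.070); print('can',np.round(r[0],1),np.round(r[1],1),m.sum(),np.median(P[m>0][:,2]))
s=grab('scene','s4')
a=cv2.resize(s['img'][80:400,100:520],None,fx=1.8,fy=1.8)
cv2.imwrite('pics/s4c.png',a[:,:,::-1])"
```

```text
t 7.68 tcp [539.   -1.4 161. ] jaw -21.7 xax [ 0.  0. -1.] F [0.6 0.  1.2] gap 85.6 q7 [-0.6   0.46  0.69  1.94 -0.37  0.88 -0.09]
can [550.6 287.1] [39.3 37.4] 355 0.07066019012738867
```

View pics/s4c.png

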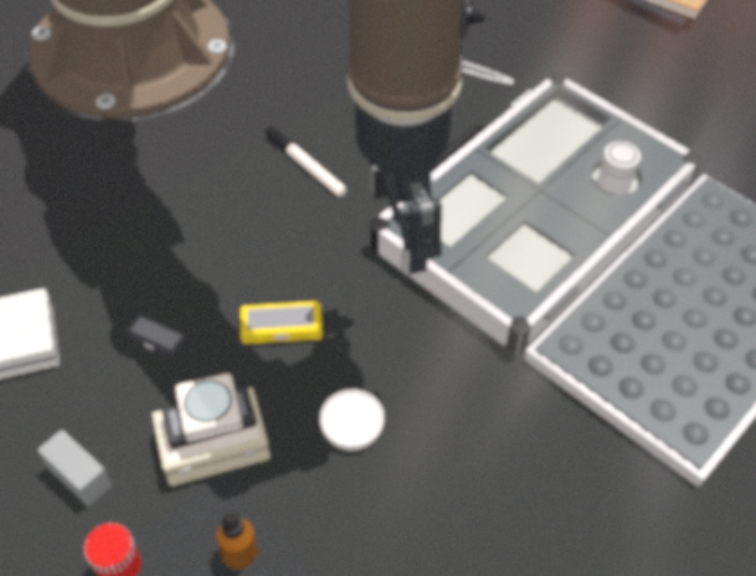

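```bash
python3 -c "
from h import *
s=load('s4');P=pts(s);t=np.array([.539,-.0014,.161])
D=P-t
m=(np.abs(D[...,0])<.08)&(np.abs(D[...,1])<.08)&(D[...,2]<.03)&(P[...,2]>.06)
q=D[m]*1000; print(len(q)); o=np.argsort(q[:,2]); print(q[o[:60:4]].round(0))
print(np.percentile(q[:,2],[0,1,3,5,10]))
"
```

```text
220
[[-42.   9.  -8.]
 [-42.   2.  -6.]
 [-45.  -3.  -5.]
 [-40.   8.  -3.]
 [-48.  -3.  -2.]
 [-41.   4.  -2.]
 [-41.   7.  -1.]
 [-41.   2.  -0.]
 [-43.  -1.   0.]
 [-42.   3.   1.]
 [ 46. -37.   2.]
 [-42.   5.   2.]
 [ 51. -29.   3.]
 [ 37. -38.   4.]
 [ 50. -29.   4.]]
[-7.95426412 -5.76766255 -5.22724689 -3.53519683 -1.26990844]
```

Request:
drive_tool:
  series:
    - [0,0,0,-1,-40,0,1]
    - [0,0,0,-1,-40,0,1]
    - [0,0,0,-1,-40,0,1]
    - [0,0,0,-1,-40,0,1]
    - [0,0,0,-1,-35,0,1]

```text
time: 8.2
tcp_pos: [0.534, -0.1972, 0.1611]
tcp_rot: [-0.933, 1.57, -1.313]
ft_force: [0.5, 0.3, -0.1]
finger_gap: 0.0857
```

Request:
drive_tool:
  series:
    - [0,0,0,-1,-20,-10,1]
    - [0,0,0,0,-6,-25,1]
    - [0,0,0,0,0,-15,1]
    - [0,0,0,0,0,0,1]
    - [0,0,0,0,0,0,1]

```text
time: 8.62
tcp_pos: [0.5329, -0.2203, 0.1105]
tcp_rot: [-2.984, 1.569, 2.92]
ft_force: [-0.2, 0.0, 0.8]
finger_gap: 0.0855
```

```bash
python3 -c "
from h import *
rep()"
```

```text
t 8.62 tcp [ 532.9 -220.3  110.5] jaw -21.7 xax [-0.002  0.    -1.   ] F [-0.2  0.   0.8] gap 85.5 q7 [-0.14  0.58  0.63  1.88 -0.45  0.83  0.36]
```

Request:
drive_tool:
  series:
    - [0,0,0,-0.5,-2.5,-12,1]
    - [0,0,0,0,0,-10,1]
    - [0,0,0,0,0,-6,1]
    - [0,0,0,0,0,0,0.6]
    - [0,0,0,0,0,0,0.6]

```text
time: 9.03
tcp_pos: [0.5328, -0.2228, 0.0828]
tcp_rot: [-3.12, 1.57, 2.785]
ft_force: [0.6, -0.4, -0.0]
finger_gap: 0.0686
```

```bash
python3 -c "
from h import *
rep()"
```

```text
t 9.03 tcp [ 532.8 -222.8   82.8] jaw -21.7 xax [-0.001  0.    -1.   ] F [ 0.6 -0.4 -0. ] gap 68.6 q7 [-0.11  0.62  0.6   1.9  -0.49  0.77  0.39]
```

Request:
drive_tool:
  series:
    - [0,0,0,0,0,-1,0.2]
    - [0,0,0,0,0,0,0.1]
    - [0,0,0,0,0,0,0.0]
    - [0,0,0,0,0,0,-0.1]
    - [0,0,0,0,0,0,-0.1]
  squeeze: 30

```text
time: 9.45
tcp_pos: [0.5333, -0.2232, 0.0825]
tcp_rot: [0.192, 1.57, -0.187]
ft_force: [0.2, 1.0, 5.1]
finger_gap: 0.0491
```

Request:
drive_tool:
  series:
    - [0,0,0,0,0,6,-0.1]
    - [0,0,0,0,0,14,-0.1]
    - [0,0,0,0,0,25,-0.1]
    - [0,0,0,0,15,30,-0.1]
    - [0,0,0,0,30,5,-0.1]

```text
time: 9.87
tcp_pos: [0.534, -0.183, 0.1667]
tcp_rot: [-0.239, 1.564, -0.625]
ft_force: [0.7, -1.0, 0.6]
finger_gap: 0.0493
```

```bash
python3 -c "
from h import *
rep()
s=grab('scene','s5')
a=cv2.resize(s['img'][130:400,100:400],None,fx=2.2,fy=2.2)
cv2.imwrite('pics/s5c.png',a[:,:,::-1])"
```

```text
t 9.87 tcp [ 534.  -183.   166.7] jaw -22.1 xax [ 0.006 -0.004 -1.   ] F [ 0.7 -1.   0.6] gap 49.3 q7 [-0.26  0.49  0.7   1.87 -0.39  0.91  0.24]
```

View pics/s5c.png

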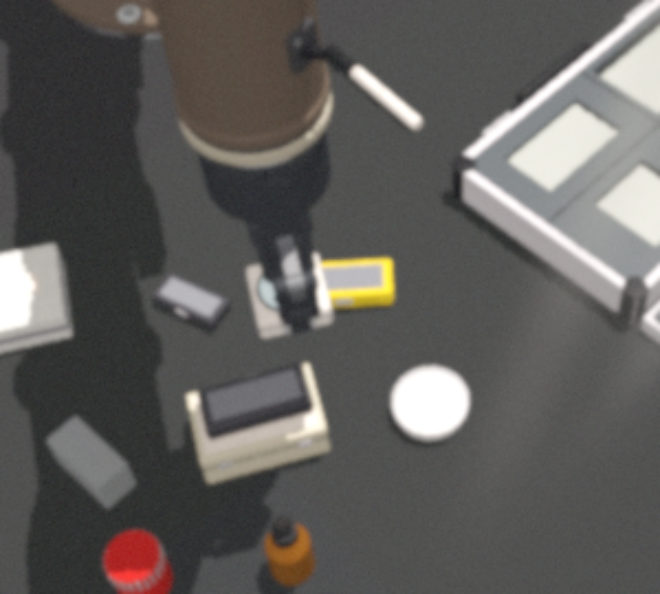

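Request:
drive_tool:
  series:
    - [0,0,0.058,5,36,0,-0.1]
    - [0,0,0.058,5,38,0,-0.1]
    - [0,0,0.058,5,38,0,-0.1]
    - [0,0,0.058,5,38,0,-0.1]
    - [0,0,0.058,5,38,0,-0.1]

```text
time: 10.33
tcp_pos: [0.5575, 0.0118, 0.1621]
tcp_rot: [2.787, 1.57, 2.701]
ft_force: [1.4, 0.4, -0.8]
finger_gap: 0.0493
```

Request:
drive_tool:
  series:
    - [0,0,0.058,5,38,0,-0.1]
    - [0,0,0.058,4,38,0,-0.1]
    - [0,0,0.058,3,30,-10,-0.1]
    - [0,0,0.053,2,17,-20,-0.1]
    - [0,0,0,0,0,-20,-0.1]

```text
time: 10.75
tcp_pos: [0.572, 0.1393, 0.1116]
tcp_rot: [1.137, 1.567, 1.285]
ft_force: [0.1, 0.9, 0.4]
finger_gap: 0.0493
```

Request:
drive_tool:
  series:
    - [0,0,0,0,0,0,-0.1]
    - [0,0,0,0,0,0,-0.1]

```text
time: 10.92
tcp_pos: [0.571, 0.1322, 0.1114]
tcp_rot: [-2.766, 1.568, -2.629]
ft_force: [0.5, -0.8, 0.4]
finger_gap: 0.0491
```

```bash
python3 -c "
from h import *
rep()
s=grab('scene','s6')
a=cv2.resize(s['img'][80:300,280:540],None,fx=2.8,fy=2.7)
cv2.imwrite('pics/s6c.png',a[:,:,::-1])
P=pts(s);st=get_state();D=(P-st['tcp_pos'])*1000
m=(np.abs(D[...,0])<60)&(np.abs(D[...,1])<60)&(D[...,2]<10)&(D[...,2]>-45)
m2=m&(s['img'].max(-1)<90); q=D[m2];print(np.percentile(q[:,2],[0,2,5,10]),len(q))
m3=big(m&(s['img'].min(-1)>120)); q=D[m3>0]; print(np.percentile(q[:,2],[1,50,99]),q.mean(0))
"
```

```text
t 10.92 tcp [571.  132.2 111.4] jaw 7.9 xax [-0.003 -0.001 -1.   ] F [ 0.5 -0.8  0.4] gap 49.1 q7 [-0.66  0.56  0.5   1.85 -0.35  0.82  0.15]
[0.46672495 0.63642067 0.89096425 1.31520356] 6
[-25.6882212   -8.43879732   7.76753501] [-1.09914713 -9.22580244 -9.59569345]
```

View pics/s6c.png

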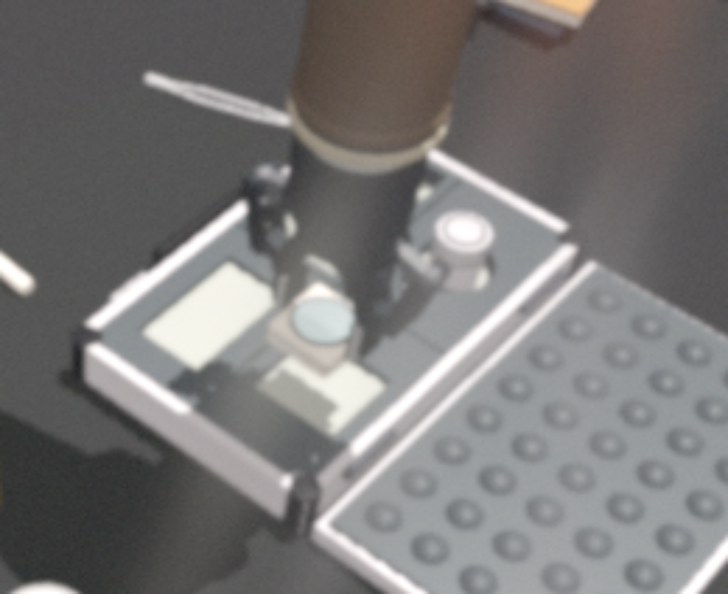

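Request:
drive_tool:
  series:
    - [0,0,0,2.5,6,-15,-0.1]
    - [0,0,0,0,0,-20,-0.1]
    - [0,0,0,0,0,-12,-0.1]
    - [0,0,0,0,0,0,-0.1]
    - [0,0,0,0,0,0,-0.1]

```text
time: 11.38
tcp_pos: [0.5742, 0.1382, 0.0649]
tcp_rot: [-2.704, 1.57, -2.568]
ft_force: [0.1, -0.3, -0.4]
finger_gap: 0.049
```

```bash
python3 -c "
from h import *
rep()"
```

```text
t 11.38 tcp [574.2 138.2  64.9] jaw 7.8 xax [-0.001 -0.001 -1.   ] F [ 0.1 -0.3 -0.4] gap 49.0 q7 [-0.64  0.63  0.46  1.87 -0.4   0.73  0.18]
```

Request:
drive_tool:
  series:
    - [0,0,0,0,0,-4,-0.1]
    - [0,0,0,0,0,-3,-0.1]
    - [0,0,0,0,0,0,-0.1]
    - [0,0,0,0,0,0,-0.1]

```text
time: 11.72
tcp_pos: [0.5745, 0.1389, 0.0583]
tcp_rot: [0.268, 1.57, 0.406]
ft_force: [-0.5, 0.1, -0.1]
finger_gap: 0.0491
```

Request:
drive_tool:
  series:
    - [0,0,0,0,0,-1.2,-0.1]
    - [0,0,0,0,0,-0.8,-0.1]
    - [0,0,0,0,0,0,-0.1]
    - [0,0,0,0,0,0,-0.1]

```text
time: 12.05
tcp_pos: [0.5747, 0.1389, 0.0574]
tcp_rot: [0.644, 1.569, 0.781]
ft_force: [-4.7, -0.8, 14.6]
finger_gap: 0.0492
```

Request:
drive_tool:
  series:
    - [0,0,0,0,0,0.8,-0.1]
    - [0,0,0,0,0,0,0.5]
    - [0,0,0,0,0,0,0.5]
    - [0,0,0,0,0,0,0.5]
    - [0,0,0,0,0,8,0.5]

```text
time: 12.47
tcp_pos: [0.5735, 0.1388, 0.0638]
tcp_rot: [-2.934, 1.568, -2.796]
ft_force: [-0.5, -0.9, 0.3]
finger_gap: 0.0642
```

Request:
drive_tool:
  series:
    - [0,0,0,0,0,30,0.5]
    - [0,0,-0.06,-1,-15,35,0.5]
    - [0,0,-0.06,-4,-38,0,0.5]
    - [0,0,-0.06,-4,-40,0,0.5]
    - [0,0,-0.06,-4,-40,0,0.5]

```text
time: 12.88
tcp_pos: [0.5616, 0.0052, 0.1311]
tcp_rot: [0.371, 1.569, 0.268]
ft_force: [1.3, -0.0, 0.3]
finger_gap: 0.064
```

Request:
drive_tool:
  series:
    - [0,0,-0.06,-4,-40,0,0.5]
    - [0,0,-0.06,-5,-40,0,0.5]
    - [0,0,-0.06,-5,-40,0,0.5]
    - [0,0,-0.05,-5,-30,0,0.5]
    - [0,0,-0.05,0,0,0,0.5]

```text
time: 13.3
tcp_pos: [0.5405, -0.1526, 0.1313]
tcp_rot: [-0.886, 1.566, -1.28]
ft_force: [-0.1, -0.5, -0.4]
finger_gap: 0.0641
```

```bash
python3 -c "
from h import *
rep()
d=grab('top','t4');P=pts(d)
m=big(band(P,.043,.055,(.52,.63,.08,.2))); W,r=mrect(d,m,.049); print('filt',np.round(r[0],1),np.round(r[1],1),r[2],m.sum(),np.median(P[m>0][:,2]))
SB=(.46,.60,-.30,-.14)
for nm,lo,hi,h in [('micro',.046,.061,.054),('slide',.026,.044,.036)]:
    m=big(band(P,lo,hi,SB)); W,r=mrect(d,m,h); print(nm,np.round(r[0],1),np.round(r[1],1),round(r[2],1),m.sum())
cv2.imwrite('pics/t4c.png',cv2.resize(d['img'][180:360,100:520],None,fx=1.9,fy=1.9)[:,:,::-1])"
```

```text
t 13.3 tcp [ 540.5 -152.6  131.3] jaw -22.6 xax [ 0.001 -0.004 -1.   ] F [-0.1 -0.5 -0.4] gap 64.1 q7 [-0.29  0.53  0.67  1.91 -0.43  0.84  0.2 ]
filt [572.6 136.4] [51.3 50.5] 6.206727027893066 695 0.04950209862981603Traceback (most recent call last):
  File "<string>", line 8, in <module>
    m=big(band(P,lo,hi,SB)); W,r=mrect(d,m,h); print(nm,np.round(r[0],1),np.round(r[1],1),round(r[2],1),m.sum())
  File "h.py", line 22, in big
    return (l==1+np.argmax(s[1:,4])).astype(np.uint8)
                 ~~~~~~~~~^^^^^^^^^
    return _wrapfunc(a, 'argmax', axis=axis, out=out, **kwds)
    return bound(*args, **kwds)
ValueError: attempt to get argmax of an empty sequence
```

```bash
python3 -c "
from h import *
SB=(.46,.60,-.30,-.14)
for n in ('s5','s6'):
  d=load(n);P=pts(d)
  for nm,lo,hi,h in [('micro',.049,.061,.054),('slide',.031,.044,.036)]:
    m=big(band(P,lo,hi,SB)); W,r=mrect(d,m,h); print(n,nm,np.round(r[0],1),np.round(r[1],1),round(r[2],1),m.sum())
d=grab('scene','s7')
cv2.imwrite('pics/s7c.png',cv2.resize(d['img'][80:400,100:520],None,fx=1.8,fy=1.8)[:,:,::-1])"
```

```text
s5 micro [ 533.1 -226.9] [80.  39.6] 70.3 1029
s5 slide [ 535.  -230.2] [93.9 63. ] 68.0 871
s6 micro [ 533.3 -227.2] [79.9 40.1] 69.5 1017
s6 slide [ 534.9 -230.1] [93.9 62.8] 68.0 870
```

View pics/s7c.png

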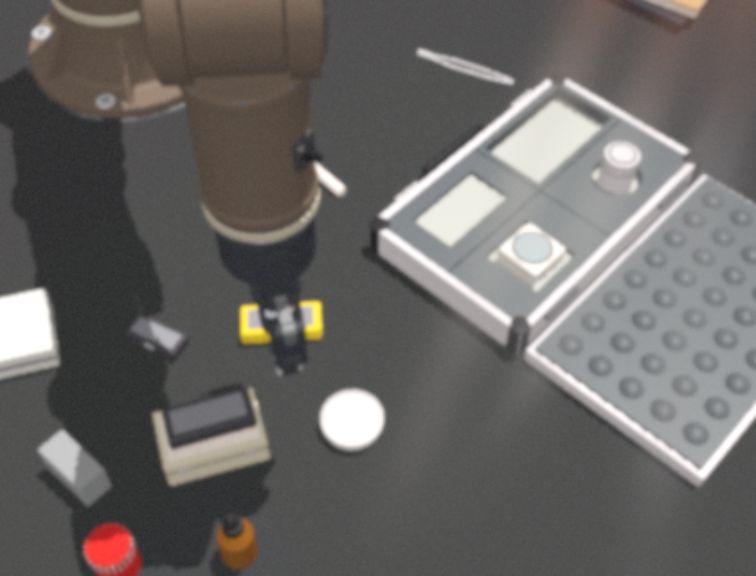

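Request:
drive_tool:
  series:
    - [0,0,0.02,-4,-38,0,0.5]
    - [0,0,0.02,-5,-35,-10,0.5]
    - [0,0,0,0,0,-25,0.5]
    - [0,0,0,0,0,0,0.5]
    - [0,0,0,0,0,0,0.5]

```text
time: 13.82
tcp_pos: [0.5332, -0.2154, 0.0942]
tcp_rot: [2.833, 1.568, 2.494]
ft_force: [-0.5, -0.4, 0.0]
finger_gap: 0.0641
```

```bash
python3 -c "
from h import *
rep()"
```

```text
t 13.82 tcp [ 533.2 -215.4   94.2] jaw -19.5 xax [-0.002  0.002 -1.   ] F [-0.5 -0.4  0. ] gap 64.1 q7 [-0.12  0.6   0.6   1.9  -0.46  0.79  0.39]
```

Request:
drive_tool:
  series:
    - [0,0,0,-2,-10.5,-4,0.5]
    - [0,0,0,0,0,-14,0.5]
    - [0,0,0,0,0,-10,0.5]
    - [0,0,0,0,0,0,0.5]
    - [0,0,0,0,0,0,0.5]

```text
time: 14.23
tcp_pos: [0.5315, -0.2269, 0.0668]
tcp_rot: [2.75, 1.57, 2.41]
ft_force: [-0.3, -0.0, 0.7]
finger_gap: 0.0643
```

```bash
python3 -c "
from h import *
rep()
d=grab('scene','s8')
cv2.imwrite('pics/s8c.png',cv2.resize(d['img'][250:380,150:300],None,fx=4.5,fy=4.5)[:,:,::-1])"
```

```text
t 14.23 tcp [ 531.5 -226.9   66.8] jaw -19.5 xax [-0.001  0.001 -1.   ] F [-0.3 -0.   0.7] gap 64.3 q7 [-0.08  0.63  0.57  1.91 -0.5   0.74  0.44]
```

View pics/s8c.png

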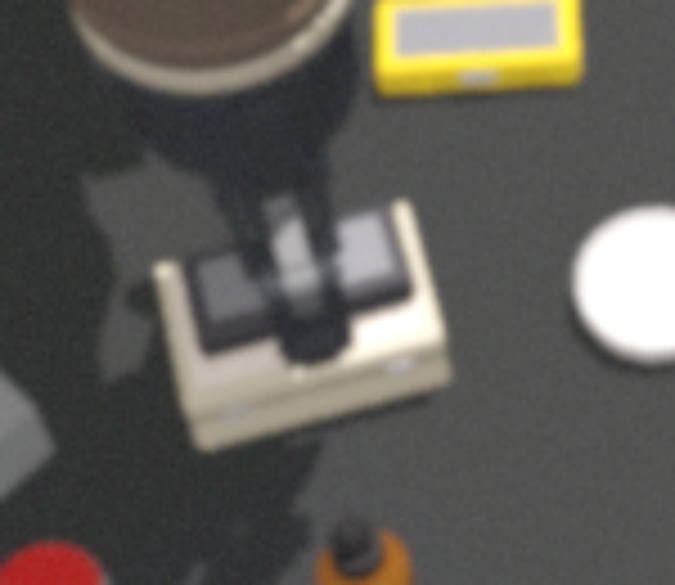

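Request:
drive_tool:
  series:
    - [0,0,0,0,0,-2,0.2]
    - [0,0,0,0,0,0,0.0]
    - [0,0,0,0,0,0,-0.3]
    - [0,0,0,0,0,0,-0.4]
    - [0,0,0,0,0,0,-0.4]
  squeeze: 30

```text
time: 14.7
tcp_pos: [0.5318, -0.2276, 0.0653]
tcp_rot: [0.286, 1.57, -0.056]
ft_force: [-0.4, 0.4, 4.5]
finger_gap: 0.0352
```

Request:
drive_tool:
  series:
    - [0,0,0,0,0,0,-0.4]
    - [0,0,0,0,0,6,-0.4]
    - [0,0,0,0,0,14,-0.4]
    - [0,0,0,0,0,25,-0.4]
    - [0,0,0,0,15,30,-0.4]

```text
time: 15.12
tcp_pos: [0.5297, -0.2152, 0.14]
tcp_rot: [-2.211, 1.567, -2.557]
ft_force: [0.1, 0.2, 0.1]
finger_gap: 0.0351
```

```bash
python3 -c "
from h import *
rep()
d=grab('scene','s9')
cv2.imwrite('pics/s9c.png',cv2.resize(d['img'][200:400,100:320],None,fx=3,fy=3)[:,:,::-1])
P=pts(d);SB=(.46,.60,-.30,-.14)
m=big(band(P,.031,.044,SB)); W,r=mrect(d,m,.036); print(np.round(r[0],1),np.round(r[1],1),round(r[2],1),m.sum())"
```

```text
t 15.12 tcp [ 529.7 -215.2  140. ] jaw -19.8 xax [-0.003 -0.002 -1.   ] F [0.1 0.2 0.1] gap 35.1 q7 [-0.16  0.53  0.65  1.87 -0.41  0.88  0.35]
[ 535.3 -230.2] [93.8 64.1] 68.2 1923
```

View pics/s9c.png

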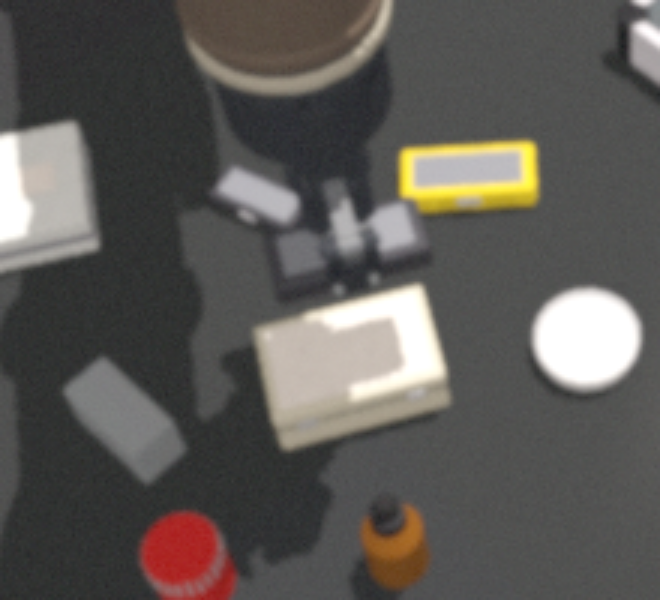

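Request:
drive_tool:
  series:
    - [0,0,0.053,-5,36,8,-0.4]
    - [0,0,0.053,-5,38,0,-0.4]
    - [0,0,0.053,-5,38,0,-0.4]
    - [0,0,0.053,-5,38,0,-0.4]
    - [0,0,0.053,-5,38,0,-0.4]

```text
time: 15.58
tcp_pos: [0.5057, -0.023, 0.1481]
tcp_rot: [0.658, 1.57, 0.584]
ft_force: [1.0, 0.1, -0.1]
finger_gap: 0.0352
```

Request:
drive_tool:
  series:
    - [0,0,0.053,-5,38,0,-0.4]
    - [0,0,0.053,-5,38,0,-0.4]
    - [0,0,0.053,-5,35,0,-0.4]
    - [0,0,0.057,-5,28,-10,-0.4]
    - [0,0,0,-2,11,-20,-0.4]

```text
time: 16.0
tcp_pos: [0.4847, 0.1308, 0.1191]
tcp_rot: [0.74, 1.566, 0.888]
ft_force: [0.2, 0.2, -0.2]
finger_gap: 0.0351
```

Request:
drive_tool:
  series:
    - [0,0,0,0,0,-10,-0.4]
    - [0,0,0,0,0,0,-0.4]
    - [0,0,0,0,0,0,-0.4]

```text
time: 16.25
tcp_pos: [0.4842, 0.124, 0.1077]
tcp_rot: [-2.383, 1.569, -2.246]
ft_force: [-0.1, -0.4, -0.3]
finger_gap: 0.0349
```

```bash
python3 -c "
from h import *
rep()
d=grab('scene','s10')
cv2.imwrite('pics/s10c.png',cv2.resize(d['img'][80:300,280:520],None,fx=3,fy=2.7)[:,:,::-1])"
```

```text
t 16.25 tcp [484.2 124.  107.7] jaw 7.9 xax [-0.001 -0.001 -1.   ] F [-0.1 -0.4 -0.3] gap 34.9 q7 [-0.73  0.45  0.5   2.07 -0.33  0.7   0.11]
```

View pics/s10c.png

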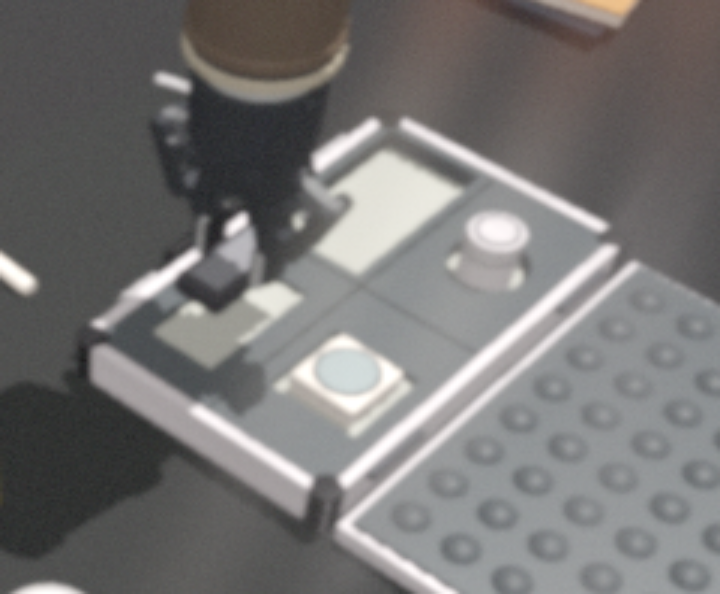

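Request:
drive_tool:
  series:
    - [0,0,0,-2,0.5,-15,-0.4]
    - [0,0,0,0,0,-16,-0.4]
    - [0,0,0,0,0,-10,-0.4]
    - [0,0,0,0,0,0,-0.4]
    - [0,0,0,0,0,0,-0.4]

```text
time: 16.72
tcp_pos: [0.4827, 0.125, 0.0671]
tcp_rot: [-2.123, 1.57, -1.986]
ft_force: [-0.4, -0.1, 0.0]
finger_gap: 0.0351
```

Request:
drive_tool:
  series:
    - [0,0,0,0,0,-3,-0.4]
    - [0,0,0,0,0,-2,-0.4]
    - [0,0,0,0,0,0,-0.4]
    - [0,0,0,0,0,0,-0.4]

```text
time: 17.05
tcp_pos: [0.4826, 0.1259, 0.0621]
tcp_rot: [0.293, 1.57, 0.432]
ft_force: [0.2, -0.1, -0.8]
finger_gap: 0.0351
```

Request:
drive_tool:
  series:
    - [0,0,0,0,0,-2,-0.4]
    - [0,0,0,0,0,-1.5,-0.4]
    - [0,0,0,0,0,0,-0.4]
    - [0,0,0,0,0,0,-0.4]

```text
time: 17.38
tcp_pos: [0.4827, 0.126, 0.0592]
tcp_rot: [0.878, 1.57, 1.017]
ft_force: [-2.7, -0.8, 15.2]
finger_gap: 0.0348
```

Request:
drive_tool:
  series:
    - [0,0,0,0,0,0.7,-0.4]
    - [0,0,0,0,0,0,0.3]
    - [0,0,0,0,0,0,0.3]
    - [0,0,0,0,0,0,0.3]
    - [0,0,0,0,0,10,0.4]

```text
time: 17.8
tcp_pos: [0.4814, 0.1256, 0.068]
tcp_rot: [-2.844, 1.568, -2.705]
ft_force: [-0.9, -0.4, 0.6]
finger_gap: 0.0598
```

Request:
drive_tool:
  series:
    - [0,0,0,0,0,30,1]
    - [0,0,-0.058,2,-15,35,1]
    - [0,0,-0.058,5,-38,0,1]
    - [0,0,-0.058,5,-40,0,1]
    - [0,0,-0.058,5,-40,0,1]

```text
time: 18.22
tcp_pos: [0.4999, -0.0078, 0.1354]
tcp_rot: [0.447, 1.569, 0.354]
ft_force: [1.0, -0.4, -0.3]
finger_gap: 0.0856
```

Request:
drive_tool:
  series:
    - [0,0,-0.058,5,-40,0,1]
    - [0,0,-0.058,5,-40,0,1]
    - [0,0,-0.058,5,-40,0,1]
    - [0,0,-0.058,5,-30,0,1]
    - [0,0,-0.058,0,0,0,1]

```text
time: 18.63
tcp_pos: [0.5194, -0.1653, 0.1357]
tcp_rot: [-0.672, 1.565, -1.067]
ft_force: [0.6, 0.5, 0.3]
finger_gap: 0.0858
```

```bash
python3 -c "
from h import *
rep()
d=grab('top','t5');P=pts(d)
m=big(band(P,.043,.055,(.42,.54,.06,.19))); W,r=mrect(d,m,.048); print('micro',np.round(r[0],1),np.round(r[1],1),r[2],m.sum(),np.median(P[m>0][:,2]))
s=grab('scene','s11')
cv2.imwrite('pics/s11c.png',cv2.resize(s['img'][80:400,100:520],None,fx=1.8,fy=1.8)[:,:,::-1])"
```

```text
t 18.63 tcp [ 519.4 -165.3  135.7] jaw -22.6 xax [ 0.003 -0.005 -1.   ] F [0.6 0.5 0.3] gap 85.8 q7 [-0.28  0.5   0.68  1.95 -0.41  0.83  0.23]
micro [480.4 126. ] [37.3 80.3] 6.688148021697998 815 0.04857535471765262
```

View pics/s11c.png

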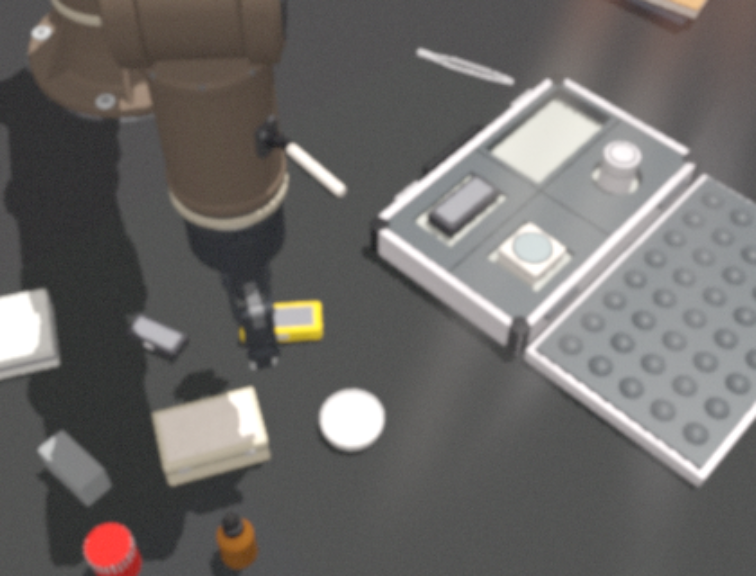

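Request:
drive_tool:
  series:
    - [0,0,0,6,-32,0,1]
    - [0,0,0,7,-31,-8,1]
    - [0,0,0,0,0,-25,1]
    - [0,0,0,0,0,0,1]
    - [0,0,0,0,0,0,1]
  squeeze: 50

```text
time: 19.15
tcp_pos: [0.5317, -0.2183, 0.1004]
tcp_rot: [2.946, 1.568, 2.565]
ft_force: [0.4, 0.3, 0.4]
finger_gap: 0.0856
```

```bash
python3 -c "
from h import *
rep()"
```

```text
t 19.15 tcp [ 531.7 -218.3  100.4] jaw -21.8 xax [-0.003  0.002 -1.   ] F [0.4 0.3 0.4] gap 85.6 q7 [-0.13  0.59  0.62  1.9  -0.47  0.81  0.36]
```

Request:
drive_tool:
  series:
    - [0,0,0,0.5,-10.5,-5,1]
    - [0,0,0,0,0,-20,1]
    - [0,0,0,0,0,-15,1]
    - [0,0,0,0,0,0,1]
    - [0,0,0,0,0,0,1]

```text
time: 19.57
tcp_pos: [0.533, -0.2302, 0.0614]
tcp_rot: [2.777, 1.57, 2.395]
ft_force: [0.1, -0.4, 0.1]
finger_gap: 0.0856
```

```bash
python3 -c "
from h import *
rep()
d=grab('scene','s12')
cv2.imwrite('pics/s12c.png',cv2.resize(d['img'][230:380,130:300],None,fx=4,fy=4)[:,:,::-1])"
```

```text
t 19.57 tcp [ 533.  -230.2   61.4] jaw -21.9 xax [-0.  0. -1.] F [ 0.1 -0.4  0.1] gap 85.6 q7 [-0.08  0.65  0.58  1.91 -0.51  0.74  0.42]
```

View pics/s12c.png

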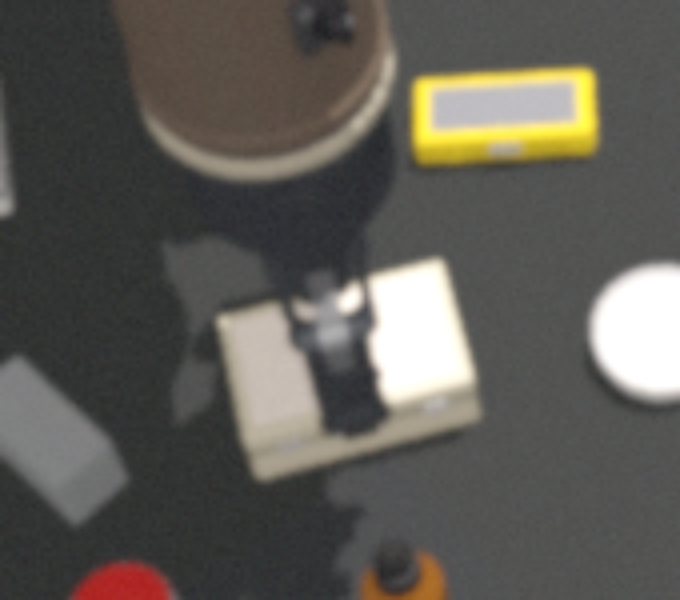

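Request:
drive_tool:
  series:
    - [0,0,0,0,0.5,-10,1]
    - [0,0,0,0,0.5,-8,1]
    - [0,0,0,0,0,-5,1]
    - [0,0,0,0,0,0,1]
    - [0,0,0,0,0,0,0.7]

```text
time: 20.03
tcp_pos: [0.5326, -0.2295, 0.0377]
tcp_rot: [-3.01, 1.57, 2.89]
ft_force: [-1.3, -0.9, 1.2]
finger_gap: 0.0751
```

Request:
drive_tool:
  series:
    - [0,0,0,0,0,0,0.4]
    - [0,0,0,0,0,0,0.3]
    - [0,0,0,0,0,0,0.2]
    - [0,0,0,0,0,0,0.1]
    - [0,0,0,0,0,0,0.1]

```text
time: 20.45
tcp_pos: [0.5331, -0.2299, 0.0385]
tcp_rot: [-0.061, 1.57, -0.444]
ft_force: [-1.3, -0.2, 5.6]
finger_gap: 0.0587
```

```bash
python3 -c "
from h import *
rep()"
```

```text
t 20.45 tcp [ 533.1 -229.9   38.5] jaw -22.0 xax [ 0.001 -0.    -1.   ] F [-1.3 -0.2  5.6] gap 58.7 q7 [-0.06  0.68  0.55  1.92 -0.54  0.69  0.44]
```

Gripped. Lift and move.

Request:
drive_tool:
  series:
    - [0,0,0,0,0,5,0.1]
    - [0,0,0,0,0,15,0.1]
    - [0,0,0,0,0,28,0.1]
    - [0,0,0,0,0,30,0.1]
    - [0,0,0,-2,20,25,0.1]

```text
time: 20.87
tcp_pos: [0.5306, -0.2137, 0.1433]
tcp_rot: [-0.838, 1.567, -1.226]
ft_force: [0.2, -0.6, -0.5]
finger_gap: 0.059
```

```bash
python3 -c "
from h import *
rep()
d=grab('scene','s13')
cv2.imwrite('pics/s13c.png',cv2.resize(d['img'][200:380,110:320],None,fx=3.2,fy=3.2)[:,:,::-1])
P=pts(d);st=get_state();D=(P-st['tcp_pos'])*1000
M=R.from_euler('z',-22,degrees=True).as_matrix()
q=D@M
im=d['img']
m=(np.abs(q[...,0])<60)&(np.abs(q[...,1])<60)&(q[...,2]<20)&(q[...,2]>-60)
w=m&(im.min(-1)>110); print('box z pct',np.percentile(q[w][:,2],[5,30,50,80,98]), 'y ext',np.percentile(q[w][:,1],[1,99]))
k=m&(im.max(-1)<80);print('finger z',np.percentile(q[k][:,2],[0,2,5,10]),k.sum())
"
```

```text
t 20.87 tcp [ 530.6 -213.7  143.3] jaw -22.2 xax [ 0.001 -0.004 -1.   ] F [ 0.2 -0.6 -0.5] gap 59.0 q7 [-0.18  0.53  0.67  1.87 -0.42  0.88  0.31]
box z pct [-34.40747566  -7.47020715  -5.14506907  -3.70962113  -2.00419727] y ext [-52.03584704  40.33375517]
finger z [-9.72235024 -9.54011012 -8.84919729 -6.82685129] 25
```

View pics/s13c.png

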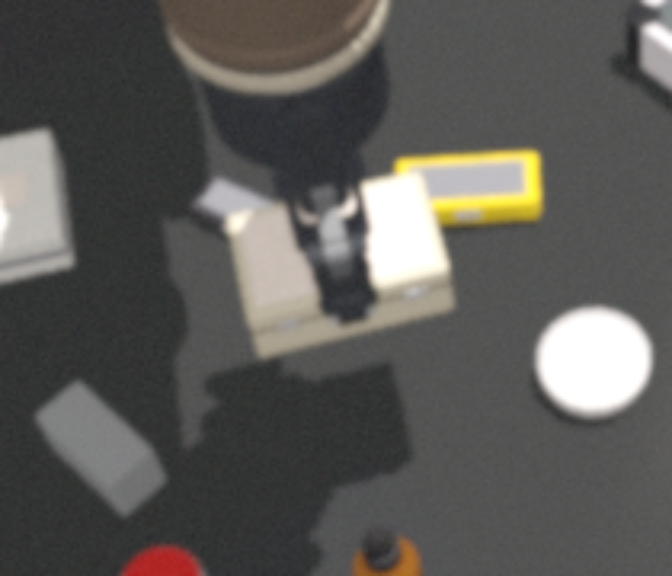

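Request:
drive_tool:
  series:
    - [0,0,0.044,-5,35,5,0.1]
    - [0,0,0.044,-6,38,0,0.1]
    - [0,0,0.044,-6,38,0,0.1]
    - [0,0,0.044,-6,38,0,0.1]
    - [0,0,0.044,-6,38,0,0.1]

```text
time: 21.33
tcp_pos: [0.5012, -0.0207, 0.1461]
tcp_rot: [1.402, 1.57, 1.241]
ft_force: [0.6, 0.1, -0.8]
finger_gap: 0.0588
```

Request:
drive_tool:
  series:
    - [0,0,0.044,-5,38,0,0.1]
    - [0,0,0.044,-6,38,0,0.1]
    - [0,0,0.044,-5,38,0,0.1]
    - [0,0,0.044,-6,38,0,0.1]
    - [0,0,0.044,-5,38,0,0.1]

```text
time: 21.75
tcp_pos: [0.4739, 0.1694, 0.1461]
tcp_rot: [2.1, 1.57, 2.16]
ft_force: [0.9, 0.4, -1.4]
finger_gap: 0.0586
```

Request:
drive_tool:
  series:
    - [0,0,0.044,-5,36,0,0.1]
    - [0,0,0.039,-5,30,0,0.1]
    - [0,0,0,-1,20,0,0.1]
    - [0,0,0,0,0,0,0.1]
    - [0,0,0,0,0,0,0.1]

```text
time: 22.17
tcp_pos: [0.4633, 0.2547, 0.1458]
tcp_rot: [-2.763, 1.571, -2.62]
ft_force: [0.7, -1.4, -1.6]
finger_gap: 0.0589
```

```bash
python3 -c "
from h import *
rep()"
```

```text
t 22.17 tcp [463.3 254.7 145.8] jaw 8.2 xax [-0. -0. -1.] F [ 0.7 -1.4 -1.6] gap 58.9 q7 [-0.99  0.43  0.53  1.97 -0.29  0.82 -0.16]
```

Request:
drive_tool:
  series:
    - [0,0,-0.004,0.5,3.5,-15,0.1]
    - [0,0,0,0,0,-25,0.1]
    - [0,0,0,0,0,-20,0.1]
    - [0,0,0,0,0,-6,0.1]
    - [0,0,0,0,0,0,0.1]

```text
time: 22.58
tcp_pos: [0.4637, 0.2551, 0.0788]
tcp_rot: [-2.502, 1.567, -2.368]
ft_force: [0.2, -0.0, 0.1]
finger_gap: 0.0587
```

Request:
drive_tool:
  series:
    - [0,0,0,0,0,0,0.1]
    - [0,0,0,0,0,0,0.1]

```text
time: 22.75
tcp_pos: [0.4653, 0.2567, 0.0811]
tcp_rot: [0.366, 1.569, 0.501]
ft_force: [0.4, -0.2, -0.8]
finger_gap: 0.0588
```

```bash
python3 -c "
from h import *
rep()
d=grab('scene','s14')
cv2.imwrite('pics/s14c.png',cv2.resize(d['img'][80:280,300:520],None,fx=3.2,fy=2.9)[:,:,::-1])
"
```

```text
t 22.75 tcp [465.3 256.7  81.1] jaw 7.7 xax [ 0.001  0.001 -1.   ] F [ 0.4 -0.2 -0.8] gap 58.8 q7 [-0.94  0.53  0.47  2.01 -0.37  0.68 -0.1 ]
```

View pics/s14c.png

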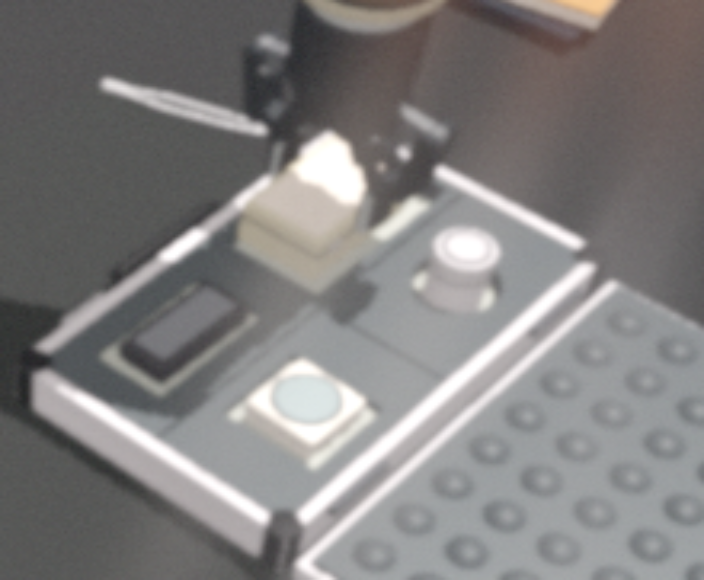

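Request:
drive_tool:
  series:
    - [0,0,0.004,0,0,-8,0.1]
    - [0,0,0,0,0,-6,0.1]
    - [0,0,0,0,0,-4,0.1]
    - [0,0,0,0,0,-2,0.1]
    - [0,0,0,0,0,0,0.1]

```text
time: 23.22
tcp_pos: [0.464, 0.2567, 0.0594]
tcp_rot: [-2.622, 1.57, -2.482]
ft_force: [-0.0, 0.7, -0.9]
finger_gap: 0.059
```

Request:
drive_tool:
  series:
    - [0,0,0,0,0,0,0.1]
    - [0,0,0,0,0,-1,0.1]
    - [0,0,0,0,0,-1,0.1]
    - [0,0,0,0,0,-1,0.1]
    - [0,0,0,0,0,0,0.1]

```text
time: 23.63
tcp_pos: [0.4643, 0.2569, 0.0569]
tcp_rot: [-2.346, 1.571, -2.206]
ft_force: [0.9, 0.5, -0.9]
finger_gap: 0.059
```

Request:
drive_tool:
  series:
    - [0,0,0,0,0,-1,0.1]
    - [0,0,0,0,0,-1,0.1]
    - [0,0,0,0,0,0,0.1]
    - [0,0,0,0,0,0,0.1]

```text
time: 23.97
tcp_pos: [0.4645, 0.2569, 0.0564]
tcp_rot: [1.401, 1.57, 1.541]
ft_force: [-6.6, -1.9, 20.8]
finger_gap: 0.0588
```

Request:
drive_tool:
  series:
    - [0,0,0,0,0,1,0.1]
    - [0,0,0,0,0,0,0.7]
    - [0,0,0,0,0,0,0.8]
    - [0,0,0,0,0,0,0.8]
    - [0,0,0,0,0,8,1]

```text
time: 24.38
tcp_pos: [0.4636, 0.2565, 0.0631]
tcp_rot: [-2.612, 1.569, -2.472]
ft_force: [0.1, 0.3, -0.5]
finger_gap: 0.0847
```

Request:
drive_tool:
  series:
    - [0,0,0,0,0,25,1]
    - [0,0,0,0,-15,35,1]
    - [0,0,0,2,-38,10,1]
    - [0,0,0,2,-40,0,1]
    - [0,0,0,2,-40,0,1]

```text
time: 24.8
tcp_pos: [0.471, 0.1232, 0.1355]
tcp_rot: [0.314, 1.568, 0.455]
ft_force: [0.3, -0.6, -0.7]
finger_gap: 0.0851
```

Request:
drive_tool:
  series:
    - [0,0,0,2,-40,0,1]
    - [0,0,0,2,-40,0,1]
    - [0,0,0,2,-40,0,1]
    - [0,0,0,2,-40,0,1]
    - [0,0,0,2,-40,0,1]

```text
time: 25.22
tcp_pos: [0.4802, -0.0781, 0.1346]
tcp_rot: [0.121, 1.57, 0.261]
ft_force: [1.4, 0.3, -0.6]
finger_gap: 0.0855
```

```bash
python3 -c "
from h import *
rep()
d=grab('top','t6');P=pts(d)
m=big(band(P,.047,.062,(.38,.54,.19,.38))); W,r=mrect(d,m,.054); print('slide',np.round(r[0],1),np.round(r[1],1),r[2],m.sum(),np.median(P[m>0][:,2]))
cv2.imwrite('pics/t6c.png',cv2.resize(d['img'][180:360,100:520],None,fx=1.9,fy=1.9)[:,:,::-1])
m=band(P,.03,.042,(.4,.55,-.40,-.29));
if m.sum()>50: W,r=mrect(d,big(m),.036); print('brick',np.round(r[0],1),np.round(r[1],1),r[2],m.sum())
s=grab('scene','s15')
cv2.imwrite('pics/s15c.png',cv2.resize(s['img'][80:400,100:520],None,fx=1.8,fy=1.8)[:,:,::-1])
"
```

```text
t 25.22 tcp [480.2 -78.1 134.6] jaw 8.0 xax [ 0.001  0.    -1.   ] F [ 1.4  0.3 -0.6] gap 85.5 q7 [-0.37  0.39  0.56  2.08 -0.3   0.75  0.51]
slide [462.3 255.8] [62.  95.6] 8.10539436340332 1637 0.05474501451111213
brick [ 482.1 -341.9] [59.5 30.2] 9.051450729370117 489
```

View pics/t6c.png

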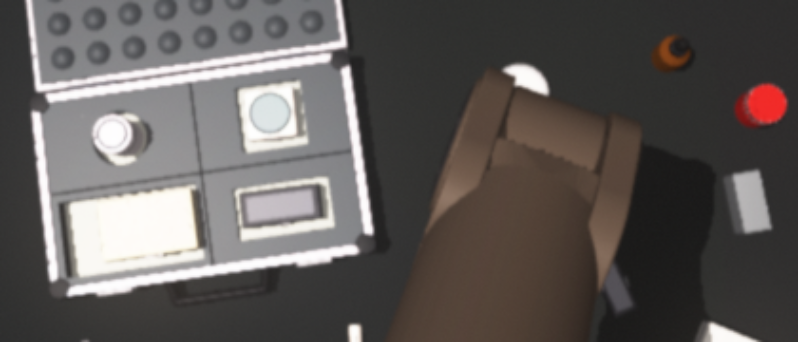

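View pics/s15c.png

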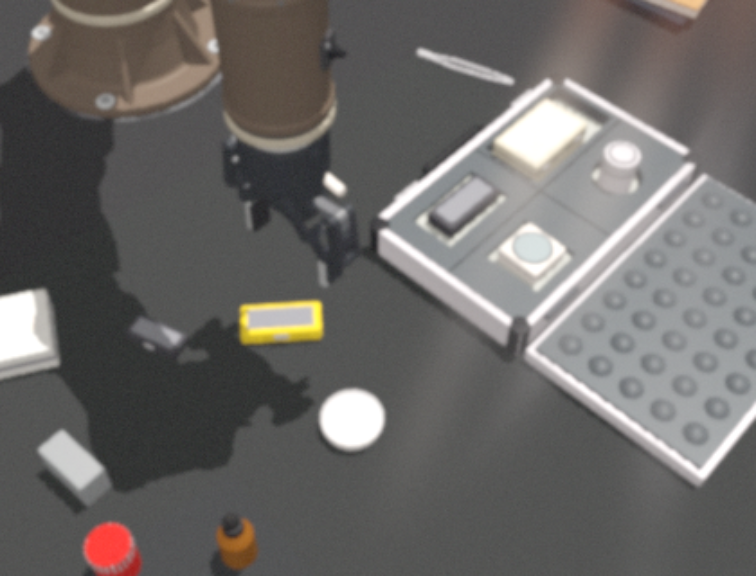

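Request:
drive_tool:
  series:
    - [0,0,0.004,0,-38,0,1]
    - [0,0,0.004,0,-40,0,1]
    - [0,0,0.004,0,-40,0,1]
    - [0,0,0.004,0,-40,0,1]
    - [0,0,0.003,0,-40,0,1]
  squeeze: 25

```text
time: 25.73
tcp_pos: [0.4804, -0.2755, 0.1344]
tcp_rot: [0.399, 1.57, 0.559]
ft_force: [0.8, -0.1, -0.3]
finger_gap: 0.0851
```

Request:
drive_tool:
  series:
    - [0,0,0,0,-36,0,1]
    - [0,0,0,1,-22,-10,1]
    - [0,0,0,0,-4,-25,1]
    - [0,0,0,0,0,0,1]
    - [0,0,0,0,0,0,1]

```text
time: 26.15
tcp_pos: [0.4806, -0.3352, 0.0983]
tcp_rot: [2.398, 1.568, 2.557]
ft_force: [0.0, 0.3, 0.4]
finger_gap: 0.0855
```

```bash
python3 -c "
from h import *
rep()"
```

```text
t 26.15 tcp [ 480.6 -335.2   98.3] jaw 9.1 xax [-0.003  0.002 -1.   ] F [0.  0.3 0.4] gap 85.5 q7 [ 0.17  0.58  0.51  1.86 -0.38  0.8   1.04]
```

Request:
drive_tool:
  series:
    - [0,0,0,2,-6,-5,1]
    - [0,0,0,0,0,-20,1]
    - [0,0,0,0,0,-10,1]
    - [0,0,0,0,0,0,1]
    - [0,0,0,0,0,0,1]

```text
time: 26.57
tcp_pos: [0.4835, -0.3414, 0.0642]
tcp_rot: [2.181, 1.57, 2.341]
ft_force: [-0.7, -0.4, 0.5]
finger_gap: 0.0857
```

```bash
python3 -c "
from h import *
rep()
d=grab('scene','s16')
cv2.imwrite('pics/s16c.png',cv2.resize(d['img'][260:420,80:280],None,fx=3.6,fy=3.6)[:,:,::-1])"
```

```text
t 26.57 tcp [ 483.5 -341.4   64.2] jaw 9.2 xax [-0.001  0.001 -1.   ] F [-0.7 -0.4  0.5] gap 85.7 q7 [ 0.2   0.64  0.48  1.87 -0.42  0.74  1.07]
```

View pics/s16c.png

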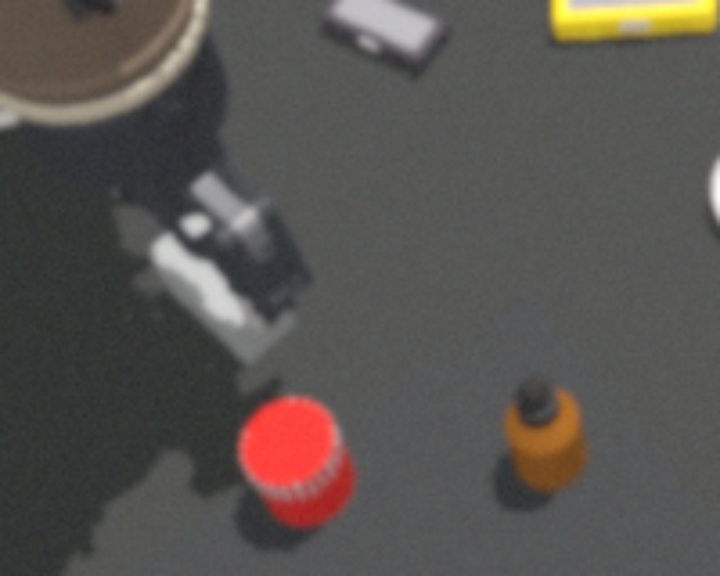

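```bash
python3 -c "
from h import *
d=load('s16');P=pts(d)
x=P.reshape(-1,3)
t=np.array([.4835,-.3414,.0642]);M=R.from_euler('z',9.1,degrees=True).as_matrix()
q=((P-t)@M)*1000
m=(np.abs(q[...,0])<70)&(np.abs(q[...,1])<40)
f=m&(P[...,2]>.048)&(P[...,2]<.08)&(q[...,0]>35); print('near finger y range',np.percentile(q[f][:,1],[2,50,98]),'x',np.percentile(q[f][:,0],[2,50,98]),f.sum())
b=m&(P[...,2]>.032)&(P[...,2]<.041); print('brick y',np.percentile(q[b][:,1],[1,99]),'x',np.percentile(q[b][:,0],[1,99]),b.sum())
"
```

```text
near finger y range [-10.92250318  -7.05645537   5.48725426] x [42.52643708 49.59703169 56.6178293 ] 46
brick y [-15.74472173  10.03892492] x [-29.73272538  29.88622291] 297
```

Request:
drive_tool:
  series:
    - [0,0,0,0,-1.5,-10,1]
    - [0,0,0,0,0,-9,1]
    - [0,0,0,0,0,-6,1]
    - [0,0,0,0,0,0,1]
    - [0,0,0,0,0,0,0.7]

```text
time: 27.03
tcp_pos: [0.483, -0.3435, 0.0384]
tcp_rot: [2.5, 1.57, 2.659]
ft_force: [0.0, -0.4, 0.7]
finger_gap: 0.0751
```

Request:
drive_tool:
  series:
    - [0,0,0,0,0,0,0.45]
    - [0,0,0,0,0,0,0.3]
    - [0,0,0,0,0,0,0.2]
    - [0,0,0,0,0,0,0.1]
    - [0,0,0,0,0,0,0.1]

```text
time: 27.45
tcp_pos: [0.4835, -0.3437, 0.0393]
tcp_rot: [-0.677, 1.57, -0.518]
ft_force: [-0.2, -0.3, 1.1]
finger_gap: 0.0595
```

```bash
python3 -c "
from h import *
rep()"
```

```text
t 27.45 tcp [ 483.5 -343.7   39.3] jaw 9.1 xax [ 0. -0. -1.] F [-0.2 -0.3  1.1] gap 59.5 q7 [ 0.22  0.67  0.45  1.88 -0.44  0.69  1.09]
```

Request:
drive_tool:
  series:
    - [0,0,0,0,0,8,0.1]
    - [0,0,0,0,0,20,0.1]
    - [0,0,0,0,0,32,0.1]
    - [0,0,0,0,10,32,0.1]
    - [0,0,0,0,30,15,0.1]

```text
time: 27.87
tcp_pos: [0.4836, -0.3089, 0.1505]
tcp_rot: [-1.054, 1.563, -0.901]
ft_force: [0.8, -0.5, 1.2]
finger_gap: 0.0595
```

```bash
python3 -c "
from h import *
d=grab('scene','s17')
rep()
cv2.imwrite('pics/s17c.png',cv2.resize(d['img'][220:420,80:300],None,fx=3.2,fy=2.9)[:,:,::-1])"
```

```text
t 27.92 tcp [ 485.5 -299.7  150.8] jaw 9.2 xax [ 0.005  0.001 -1.   ] F [-0.1  6.2 -0.4] gap 59.1 q7 [ 0.07  0.49  0.55  1.87 -0.33  0.87  0.95]
```

View pics/s17c.png

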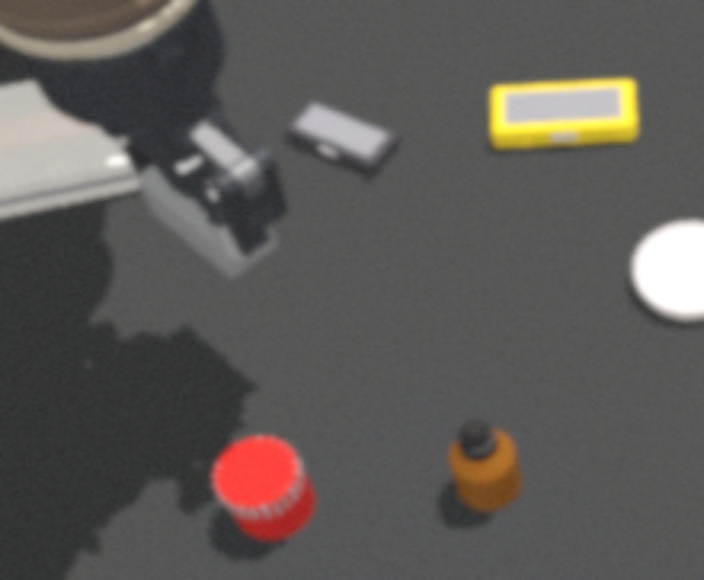

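Request:
drive_tool:
  series:
    - [0,0,-0.004,-1,30,0,0.1]
    - [0,0,-0.004,-2,38,0,0.1]
    - [0,0,-0.004,-2,40,0,0.1]
    - [0,0,-0.004,-2,40,0,0.1]
    - [0,0,-0.004,-2,40,0,0.1]

```text
time: 28.33
tcp_pos: [0.4739, -0.1139, 0.1465]
tcp_rot: [0.479, 1.57, 0.618]
ft_force: [1.6, 0.1, -0.0]
finger_gap: 0.0594
```

Request:
drive_tool:
  series:
    - [0,0,0,-2,40,0,0.1]
    - [0,0,0,-2,40,0,0.1]
    - [0,0,0,-2,40,0,0.1]
    - [0,0,0,-2,40,0,0.1]
    - [0,0,0,-2,40,0,0.1]

```text
time: 28.75
tcp_pos: [0.4638, 0.0864, 0.1466]
tcp_rot: [0.718, 1.57, 0.857]
ft_force: [1.1, -0.1, 0.7]
finger_gap: 0.0592
```

Request:
drive_tool:
  series:
    - [0,0,0,-2,40,0,0.1]
    - [0,0,0,-2,40,0,0.1]
    - [0,0,0,-2,40,0,0.1]
    - [0,0,0,-2,36,0,0.1]
    - [0,0,0,-2,30,0,0.1]

```text
time: 29.17
tcp_pos: [0.4535, 0.2737, 0.1465]
tcp_rot: [1.308, 1.57, 1.449]
ft_force: [-0.3, -0.6, -0.6]
finger_gap: 0.0594
```

Request:
drive_tool:
  series:
    - [0,0,0,-1,24,0,0.1]
    - [0,0,0,0,15,0,0.1]
    - [0,0,0,0,0,0,0.1]
    - [0,0,0,0,0,0,0.1]

```text
time: 29.5
tcp_pos: [0.4534, 0.3092, 0.1461]
tcp_rot: [-1.559, 1.57, -1.419]
ft_force: [-0.1, -1.9, -0.1]
finger_gap: 0.0592
```

```bash
python3 -c "
from h import *
rep()"
```

```text
t 29.5 tcp [453.4 309.2 146.1] jaw 8.0 xax [ 0.    -0.001 -1.   ] F [-0.1 -1.9 -0.1] gap 59.2 q7 [-1.06  0.46  0.51  1.92 -0.29  0.84 -0.26]
```

Request:
drive_tool:
  series:
    - [0,0,0,2,15,-10,0.1]
    - [0,0,0,0,0,-25,0.1]
    - [0,0,0,0,0,-25,0.1]
    - [0,0,0,0,0,0,0.1]
    - [0,0,0,0,0,0,0.1]

```text
time: 29.92
tcp_pos: [0.4553, 0.3219, 0.0857]
tcp_rot: [-2.333, 1.568, -2.196]
ft_force: [-0.0, -0.1, 0.6]
finger_gap: 0.0594
```

Request:
drive_tool:
  series:
    - [0,0,0,0,0,0,0.1]

```text
time: 30.0
tcp_pos: [0.4563, 0.3232, 0.0872]
tcp_rot: [-0.09, 1.57, 0.047]
ft_force: [0.7, 0.3, -0.9]
finger_gap: 0.0593
```

```bash
python3 -c "
from h import *
d=grab('scene','s18')
rep()
cv2.imwrite('pics/s18c.png',cv2.resize(d['img'][80:240,340:520],None,fx=3.8,fy=3.7)[:,:,::-1])"
```

```text
t 30.05 tcp [456.5 323.8  87.5] jaw 7.9 xax [ 0.001  0.001 -1.   ] F [ 0.6  0.4 -0.1] gap 59.1 q7 [-1.04  0.55  0.46  1.94 -0.36  0.73 -0.23]
```

View pics/s18c.png

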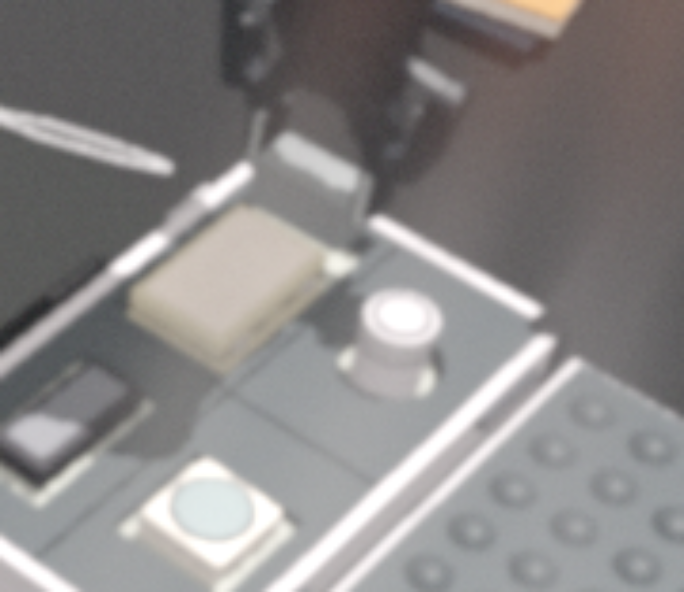

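```bash
python3 -c "
from h import *
d=load('s18');P=pts(d)
yaw=np.radians(7.95);e=np.array([-np.sin(yaw),np.cos(yaw)]);ex=np.array([np.cos(yaw),np.sin(yaw)])
y=(P[...,:2]@e)*1000;x=(P[...,:2]@ex)*1000;z=P[...,2]*1000
m=(x>455)&(x<535)&(y>150)&(y<320)
b=m&(z>60)&(z<78); print('brick face y',np.percentile(y[b],[2,10,50,90]),'x',np.percentile(x[b],[2,98]),b.sum())
s=m&(z>50)&(z<58); print('slide y',np.percentile(y[s],[1,99]),'x',np.percentile(x[s],[1,99]))
"
```

```text
brick face y [240.95916625 241.89249679 243.81467276 246.49844499] x [463.60135347 529.91627145] 204
slide y [150.9988266  253.79799171] x [465.98896351 525.70214172]
```

```bash
python3 -c "
from h import *
yaw=np.radians(7.95);e=np.array([-np.sin(yaw),np.cos(yaw)]);ex=np.array([np.cos(yaw),np.sin(yaw)])
d=load('s15');P=pts(d)
y=(P[...,:2]@e)*1000;x=(P[...,:2]@ex)*1000;z=P[...,2]*1000
m=(x>445)&(x<540)&(y>100)&(y<320)
s=big(m&(z>51.5)&(z<60))>0; print('slide y',np.percentile(y[s],[1,99]),'x',np.percentile(x[s],[1,99]),np.median(z[s]))
h=m&(y>235)&(z<30)&(z>10); print('gap bottom y',np.percentile(y[h],[2,98]),h.sum())
w=m&(y>235)&(z<30.5)&(z>23);print('wall y', np.percentile(y[w],[5,50,95]),w.sum())
"
```

```text
slide y [143.2991813  236.77125742] x [466.49459537 525.62289198] 55.44001317137748
gap bottom y [250.41936396 283.59493084] 268
wall y [267.04066617 280.76446853 283.28056091] 100
```

Request:
drive_tool:
  series:
    - [0,0,0,-1,0.5,-10,0.1]
    - [0,0,0,0,0,-8,0.1]
    - [0,0,0,0,0,-6,0.1]
    - [0,0,0,0,0,0,0.1]
    - [0,0,0,0,0,0,0.1]

```text
time: 30.47
tcp_pos: [0.4541, 0.3246, 0.0615]
tcp_rot: [-2.459, 1.57, -2.32]
ft_force: [1.0, -0.3, 0.8]
finger_gap: 0.0593
```

Request:
drive_tool:
  series:
    - [0,0,0,0,0,-2,0.1]
    - [0,0,0,0,0,-2,0.1]
    - [0,0,0,0,0,0,0.1]
    - [0,0,0,0,0,0,0.1]

```text
time: 30.8
tcp_pos: [0.4544, 0.3249, 0.058]
tcp_rot: [-1.66, 1.571, -1.521]
ft_force: [-0.1, 0.3, -0.1]
finger_gap: 0.0593
```

Request:
drive_tool:
  series:
    - [0,0,0,0,0,-1,0.1]
    - [0,0,0,0,0,-0.8,0.1]
    - [0,0,0,0,0,0,0.1]
    - [0,0,0,0,0,0,0.1]

```text
time: 31.13
tcp_pos: [0.4546, 0.325, 0.0572]
tcp_rot: [1.204, 1.57, 1.343]
ft_force: [-3.1, -2.5, 12.5]
finger_gap: 0.0592
```

Seated at the expected 57.2. Release and retreat.

Request:
drive_tool:
  series:
    - [0,0,0,0,0,0.8,0.1]
    - [0,0,0,0,0,0,0.6]
    - [0,0,0,0,0,0,0.8]
    - [0,0,0,0,0,0,0.8]
    - [0,0,0,0,0,5,0.9]

```text
time: 31.55
tcp_pos: [0.4539, 0.3246, 0.0614]
tcp_rot: [-2.516, 1.569, -2.377]
ft_force: [-0.5, 0.9, -0.5]
finger_gap: 0.0809
```

Request:
drive_tool:
  series:
    - [0,0,0,0,0,25,0.9]
    - [0,0,0,0,0,35,0.9]
    - [0,0,0,0,-20,30,0.9]
    - [0,0,0,2,-38,0,0.9]
    - [0,0,0,2,-40,0,0.9]

```text
time: 31.97
tcp_pos: [0.4594, 0.2279, 0.154]
tcp_rot: [0.516, 1.566, 0.658]
ft_force: [0.9, -1.6, -0.5]
finger_gap: 0.0809
```

Request:
drive_tool:
  series:
    - [0,0,0,2,-40,0,0.9]
    - [0,0,0,2,-40,0,0.9]
    - [0,0,0,2,-40,0,0.9]
    - [0,0,0,2,-40,0,0.9]
    - [0,0,0,2,-40,0,0.9]

```text
time: 32.38
tcp_pos: [0.4682, 0.0251, 0.1525]
tcp_rot: [0.411, 1.57, 0.55]
ft_force: [1.2, -0.0, -0.6]
finger_gap: 0.081
```

Request:
drive_tool:
  series:
    - [0,0,0,0,-30,0,0.9]
    - [0,0,0,0,-15,0,0.9]
    - [0,0,0,0,0,0,0.9]
    - [0,0,0,0,0,0,0.9]
    - [0,0,0,0,0,0,0.9]

```text
time: 32.8
tcp_pos: [0.4685, -0.0172, 0.1521]
tcp_rot: [1.371, 1.57, 1.51]
ft_force: [0.5, -0.1, -0.3]
finger_gap: 0.0812
```

```bash
python3 -c "
from h import *
rep()
d=grab('top','t7');P=pts(d)
z=P[...,2]
for nm,lo,hi,h,b in [('can',.06,.08,.070,(.4,.66,.2,.38)),('filt',.043,.055,.049,(.52,.63,.08,.2)),('micro',.043,.055,.048,(.42,.54,.06,.19)),('slide+brick',.047,.062,.054,(.38,.54,.19,.38)),('bottle',.05,.08,.07,(.59,.67,-.31,-.23))]:
    m=band(P,lo,hi,b)
    if m.sum()<5: print(nm,'none');continue
    m=big(m);W,r=mrect(d,m,h); print(nm,np.round(r[0],1),np.round(r[1],1),round(r[2],1),m.sum(),np.percentile(z[m>0],[5,50,95]).round(4))
m=band(P,.047,.062,(.38,.54,.30,.38));m=big(m);W,r=mrect(d,m,.054);print('brick',np.round(r[0],1),np.round(r[1],1),round(r[2],1),np.percentile(z[m>0],[5,50,95]).round(4))
s=grab('scene','s19')
cv2.imwrite('pics/t7c.png',cv2.resize(d['img'][190:350,100:320],None,fx=3.3,fy=3.3)[:,:,::-1])
cv2.imwrite('pics/s19c.png',cv2.resize(s['img'][80:400,100:520],None,fx=1.8,fy=1.8)[:,:,::-1])"
```

```text
t 32.8 tcp [468.5 -17.2 152.1] jaw 8.0 xax [ 0.     0.001 -1.   ] F [ 0.5 -0.1 -0.3] gap 81.2 q7 [-0.53  0.33  0.58  2.1  -0.26  0.77  0.35]
can [550.6 287. ] [39.3 37.4] 89.5 355 [0.0648 0.0705 0.074 ]
filt [572.6 136.5] [51.3 50.3] 6.2 694 [0.0456 0.0496 0.0528]
micro [480.4 126. ] [37.3 80.3] 6.7 821 [0.0447 0.0485 0.0517]
slide+brick [462.3 256.1] [62.  95.1] 8.1 1639 [0.0511 0.0548 0.0581]
bottle [ 631.6 -267.4] [18.6 20.9] 88.1 94 [0.0509 0.0639 0.0762]
brick [453.4 323.8] [60.  29.9] 9.0 [0.0504 0.0543 0.0574]
```

View pics/t7c.png

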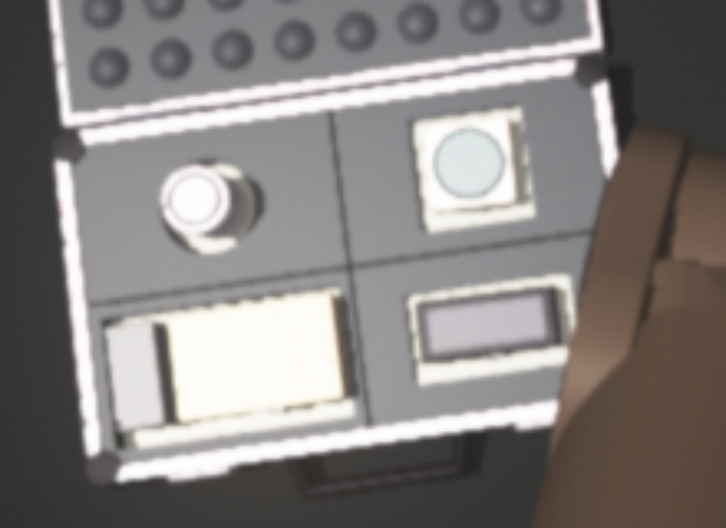

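View pics/s19c.png

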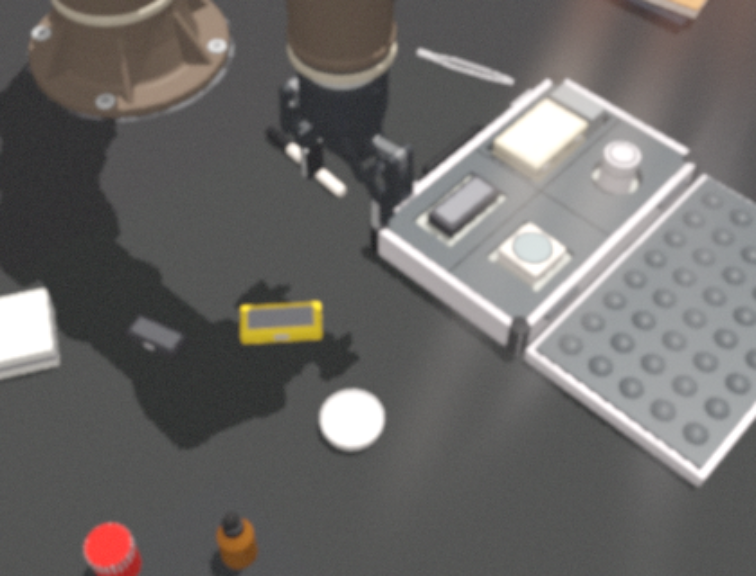

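```bash
python3 -c "
from h import *
print(hand_in())"
```

```text
the job is handed in; nothing more can be done
None
```

All five pieces are in their cut-outs, placed in the order you gave, and I handed the job in at about 33 s of the 122 s. The arm was clear of everything and still.

**Placement:** the slide box lies lengthwise at the -y end of the big cut-out, with the foam brick flat in the gap at the other end. Each piece went down until the wrist felt light contact (25 N at most), at the height expected for the bottom of its cut-out.

**Last overhead check**, top heights measured against expected:

| Piece | Measured (mm) | Expected (mm) |
|---|---|---|
| Lens can | 70.5 | 70 |
| Filter box | 49.6 | 49 |
| Micrometer case | 48.5 | 48 |
| Slide box | 54.8 | 54 |
| Foam brick | 54.3 | 54 |

All pieces lie within the outlines of their cut-outs, and the filter box, micrometer case, slide box and brick are square to them within about 2°. The stain bottle is where it was, to within about 1 mm. The yellow case, the small grey case and the red can look untouched in the last scene picture.

**Disagreements:** the two cameras differed by 2 to 4 mm in position. I allowed about 2 mm between the overhead camera and the arm, which is inside the 8 mm side clearances. No check failed.

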